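# Set an aperture bracket to its mark and clamp it with the T-key

## Task

On the small optics board, slide the slotted aperture bracket along between its guide strips until the front face of its upright plate (the face towards the lamp) is in line with the line drawn on the paper tape. Then stand the T-key on the square head of the clamp screw and let go of it, take the key again by one arm of its bar, for leverage, and turn it clockwise (seen from above) until the screw clamps the bracket firmly there. Leave the key standing on the screw, and do not knock over the bottle or the vials.

Things in the scene. Friction and masses are not known exactly. Their poses are not given: they have to be found in the camera images.
- board: Optics board, fixed: aluminium plate 314 x 124 x 12 mm, origin at the centre of its underside on the bench. Its x runs along its length to the round black lamp at its end (x = 112 to 155 mm, top 82 mm over the bench), z up. Two steel guide strips 16 mm wide lie at y = +31.5 and -31.5 mm, x = -140 to 100 mm, tops 20 mm over the bench. The clamp screw is at x = -55 mm, y = 0.
- bracket: Loose dark steel bracket, 0.35 kg, axes parallel to the board's; origin on its underside below the upright plate's centre. Its foot (155 x 44 x 8 mm, from x = -150 to 5 mm) lies on the board between the strips with 1.5 mm play a side; an 11 mm slot along x holds it round the screw's stud. It slides along x with about 2 N, about 60 mm in all, and cannot be lifted off.
- bracket_plate (a point): Centre of the bracket's upright plate, 37 mm above its underside: 10 mm thick along x, 44 mm wide along y, top edge 33 mm above this point, with a round 18 mm hole along x. Grasp the plate at its top from above across its thickness, or push it.
- bracket_front (a point): Point of the bracket that must come level with mark_line along the board's x: on the front face of the upright plate (towards the lamp), at the foot's +y edge and top. It starts 12 to 53 mm short of the mark, so it has to go towards the lamp.
- mark_line (a point): Black line 1.4 mm wide drawn across a 28 x 15 mm strip of paper tape on top of the guide strip at +y (the one nearer the robot); the point is the middle of the line's width, at its end beside the bracket's foot. The point's x axis is parallel to the board's x.
- washer: Round washer of the clamp screw, 31 mm across and 3 mm thick, origin at its underside on the screw's axis. It goes straight down 1.2 mm for each radian the screw is turned and presses on the bracket's foot.
- screw_head (a point): Foot of the clamp screw's square head, on the screw's axis on top of the washer. The head is 16 x 16 mm and rises 12.5 mm above this point (the topmost 2.5 mm narrower, 12.5 mm). The point's x and y axes are square to its flats and turn with it.
- screw (a joint): Turn of the clamp screw in rad, growing clockwise seen from above, 0 to a stop at 2.2. Starts loose at 0 to 0.3; the washer meets the foot at about 1.2 and is firmly tight from 1.75. Turning takes 0.42 N m, a little more when tight: too much for a light grip on the key's middle, easy near the end of the bar (9 N at 48 mm). It stays where it is left.
- key: Steel T-key, 0.16 kg, origin at the middle of its socket's underside, z up, x along its cross-bar. It starts standing upright on its socket on the bench behind the board (-y side). It is 36 mm high; it balances on its socket.
- key_bar (a point): Middle of the key's cross-bar, 30 mm above the underside of the socket, in the middle of a round hub 17 mm across that rises 6 mm above this point. The bar is round, 10 mm thick, along the key's x axis, with 13 mm balls centred 62 mm from this point at its ends.
- key_socket (a point): Middle of the underside of the key's square socket: 30 x 30 x 16 mm outside, hole 18.4 mm square and 14 mm deep, chamfered, open downwards, sides parallel to the key's x and y. It fits the screw head in four ways, a quarter turn apart, with about 0.15 rad of free turn either way. Fully down, this point meets screw_head.
- reagent: Glass reagent bottle with ground stopper, 55 x 55 x 93 mm, standing behind the board near its lamp end; origin under its base, z up. Bystander.
- vial_a: Sample vial, 24 mm across, 52 mm high, standing in front of the board; origin under its base, z up. Bystander.
- vial_b: Second sample vial, same size, near the first; origin under its base, z up. Bystander.

How it is judged:
By the outcome, as a careful person would: the job done as asked, in the order asked, and still so for the second after the job is handed in, with the robot touching nothing.
It also fails if it takes over 69 s, if anything falls off the work surface, if the arm or the gripper's body presses on something with over 40 N, if the wrist force passes 120 N, or if a joint passes its speed limit or range.

## Robot

A 6-joint arm with a two-finger parallel gripper is mounted at the origin on a cart in front of the work surface, level with it; the furniture and walls round the work are solid. World frame = base frame: x ahead of the robot, y to its left, z up, the work surface at z = 0. Lengths are in m, angles in rad, forces in N, time in s.
With the tool pointing down it reaches from about 0.3 to 1 m from the base axis. Payload 5.1 kg.
Tool frame: the origin (TCP) lies on the centre line of the jaws, within the pads' length; the fingertips stand 25 mm ahead of it and the grasp point (between the pads) lies 6 mm ahead of it; z points along the fingers, y is the direction in which the jaws open and shut (so a half turn about z gives the same grasp; the last joint's range is limited). The gripper opens to 95 mm and grips with 3 to 60 N. Pads are 20 mm wide; open, the fingers measure 119 mm over their backs; the gripper's body (75 mm by 180 mm) begins 59 mm behind the grasp point.
Start: joints at [-1.417, 0.124, 1.65, -0, 1.367, -0.083], TCP at [0.152, -0.632, 0.24] pointing down, gripper open.
Joint ranges: [-2.61, 2.61], [-1.02, 2.33], [0.03, 2.71], [-1.35, 4.49], [0.32, 2.68], [-2.91, 2.91]. Speed limits (rad/s): [2.57, 2.57, 3.14, 3.14, 3.14, 3.14].

## Interface

Orientations are given as a unit quaternion [w, x, y, z].
In Python, from cell import state, snapshot, camera_info, sign_off, search_frame, cut_out gives the robot as it stands.
- The arm moves only by the tool move_arm, never from a script. Its argument "series" is a list of rows, each a list of 6 numbers: the shift along the tool's x, y, z in cm, then the turn, a rotation vector about the tool's x, y, z in rad. In form: [[dx, dy, dz, wx, wy, wz], ...]. A call has 1 to 12 rows; each row shifts and turns the commanded pose from where the row before left it, along the tool's axes as they then stand; what a row does not reach is not made up. A row lasts 1/12 s, in which the tool goes at most 41.7 mm and 7.16 degrees, less where a joint would pass 70% of its speed; a pose out of reach is approached as far as the arm can. A call with a gripper value outside its range is refused whole. "claw" is the finger opening in cm, from 0 to 9.51, set as the call begins (left out, the last holds). The fingers move at their own pace and stop on an object; "squeeze" is the grip in N (left out, the last holds). Time passes only in rows, so rows that do not move let the fingers close. It gives the time, the measured TCP pose, the force and the opening at its end, in the units of the state.
- state(): the state, without advancing time (a new reading comes with each control period).
- snapshot(name): name is "side" or "top"; returns the picture (384x512x3 uint8, blue, green, red); there is no depth.
- camera_info(name): a dict with "K" (3x3 intrinsics, pixels), "R" (3x3) and "t" (3): a world point X has camera coordinates R X + t. Camera axes: x right, y down, z forward; pixel columns grow to the right and rows downward; lengths in m; the calibration is good to about 2 mm. A picture is of the moment at which its call begins. camera_info takes no time and is no camera call.
- sign_off(): hands the job in, once; it reports no verdict.
Trained networks look in the newest picture that a camera, given by its name, has taken for a name from the list of things; names that differ only in an ending like _2 or _b are one class to them, and where a whole thing is asked for, a point or a joint stands for the part that bears it (a point fixed in the world has none). Each returns a list of dicts, best first, with "conf" (0 to 1); they miss things now and then, are a little off and sometimes report something else, mostly with a low value. They report only what shows in the picture. A call takes as long as a camera call.
- search_frame(camera, thing): "box" ([left, top, width, height] in pixels, round what is visible of it).
- cut_out(camera, thing): "pixels" (384x512 bool, what is visible of it) and "box" ([left, top, width, height] in pixels, round what is visible of it).
The state is a dict: "time_s": time; "q": joint angles; "qvel": joint speeds; "effort": joint torques, N m; "position": TCP position; "eef_rot": TCP orientation; "force": force on the tool from outside, world axes, zero at the start; "ft_torque": the same for the moment, N m; "opening": finger opening in m.
Only numpy, scipy, OpenCV 4.12 (cv2) and the standard library are available. Lean on these libraries where they do the work, as an engineer would, in place of code of your own. Each camera call takes 0.05 s, during which the arm holds its last target.

## Working session

There is one attempt and no reset: what is moved stays moved. The work goes in short steps, Python scripts to look and compute and a tool call to move; the robot and the scene stay as the last step left them, time stands still between calls to the robot, and variables do not carry over. Pictures are saved under pics/ and viewed, and the job is handed in when it is done.

Besides the shell and the picture viewer there is one more tool, called after "Emit:" as name(argument=value, ...) on one line, values as JSON. move_arm: Moves the arm, as the interface text tells. Its arguments: {"type":"object","properties":{"series":{"type":"array","items":{"type":"array","items":{"type":"number"}}},"claw":{"type":"number"},"squeeze":{"type":"number"}},"required":["series"]}

```bash
ls; mkdir -p pics; python3 - <<'E'
from cell import *
import cv2
s=state();print(s)
for n in("side","top"):
    im=snapshot(n);cv2.imwrite(f"pics/{n}0.png",im)
    c=camera_info(n);print(n,c)
    for th in["bracket","screw_head","washer","key","reagent","vial_a","mark_line","board"]:
        r=search_frame(n,th);print(th,[(d['box'],round(d['conf'],2)) for d in r[:3]])
print(state()['time_s'])
E
```

```text
pics
{'time_s': 0.0, 'q': array([-1.41658519e+00,  1.24536375e-01,  1.65167570e+00, -1.95890140e-05,
        1.36747198e+00, -8.26036445e-02]), 'qvel': array([ 1.37343574e-04, -7.62074804e-04,  1.36012646e-03,  1.68186216e-03,
       -1.28376426e-03,  8.96645373e-06]), 'effort': array([ 2.46675459e-03, -4.17593765e+01, -3.59930313e+01,  7.76804890e-02,
        4.90414468e-02, -1.75390519e-04]), 'position': array([ 0.15236887, -0.63128533,  0.23836574]), 'eef_rot': array([-1.04468517e-03,  9.92997254e-01,  1.18132810e-01, -4.70164586e-05]), 'force': array([-0.07577219, -0.04140256, -0.25953661]), 'ft_torque': array([-0.03202667, -0.04238932, -0.02608893]), 'opening': 0.09532254967719235}
side {'K': array([[423.14951346,   0.        , 257.27135416],
       [  0.        , 423.14951346, 190.37363585],
       [  0.        ,   0.        ,   1.        ]]), 'R': array([[ 0.97865196, -0.20501134, -0.01451522],
       [-0.14473937, -0.63734755, -0.75686103],
       [ 0.14591385,  0.74280445, -0.65341464]]), 't': array([-0.3942642 ,  0.30133346,  0.61052538])}
bracket [([250.5, 203.5, 85.0, 69.
[... 606 characters left out ...]
.        ,   1.        ]]), 'R': array([[-0.02081343, -0.99963298,  0.0173409 ],
       [-0.98376322,  0.01738431, -0.17862729],
       [ 0.17826027, -0.02077718, -0.98376399]]), 't': array([0.29314483, 0.46999113, 0.83446054])}
bracket [([283.3, 130.0, 67.8, 77.5], 0.81)]
screw_head [([178.5, 188.4, 33.1, 29.3], 0.64), ([314.2, 161.7, 14.0, 15.8], 0.57)]
washer [([312.0, 160.5, 15.5, 17.0], 0.58)]
key [([215.9, 134.0, 72.2, 16.6], 0.67)]
reagent [([176.1, 186.9, 34.9, 28.7], 0.73)]
vial_a [([316.0, 161.9, 13.6, 11.8], 0.55), ([291.6, 274.8, 9.9, 12.6], 0.54), ([305.9, 248.2, 17.4, 16.8], 0.51)]
mark_line []
board [([219.6, 110.5, 156.5, 163.0], 0.79), ([281.2, 133.6, 74.4, 74.1], 0.24)]
0.9
```

```bash
python3 - <<'E'
import cv2
for n,(x,y,w,h) in {"side":(160,135,216,162),"top":(165,95,224,190)}.items():
    im=cv2.imread(f"pics/{n}0.png")[y:y+h,x:x+w]
    k=3.5 if n=="side" else 3.15
    im=cv2.resize(im,None,fx=k,fy=k,interpolation=cv2.INTER_CUBIC)
    cv2.imwrite(f"pics/{n}0c.png",im);print(im.shape)
E
```

```text
(567, 756, 3)
(598, 706, 3)
```

View pics/side0c.png

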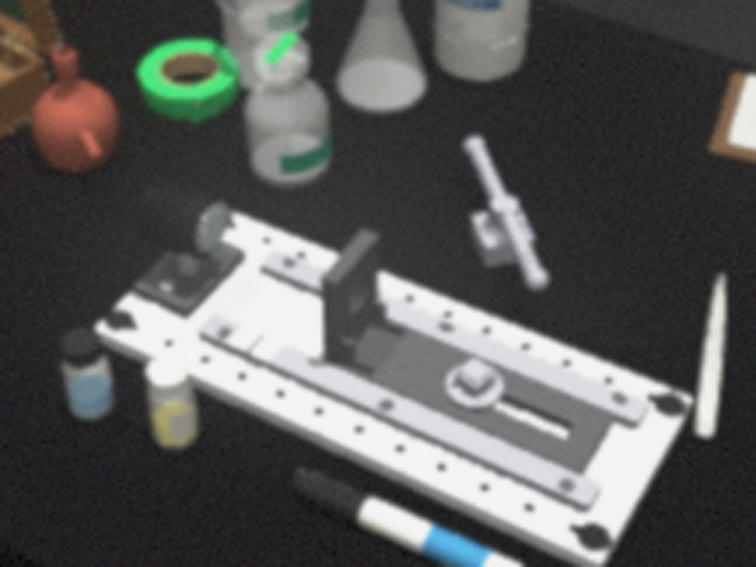

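View pics/top0c.png

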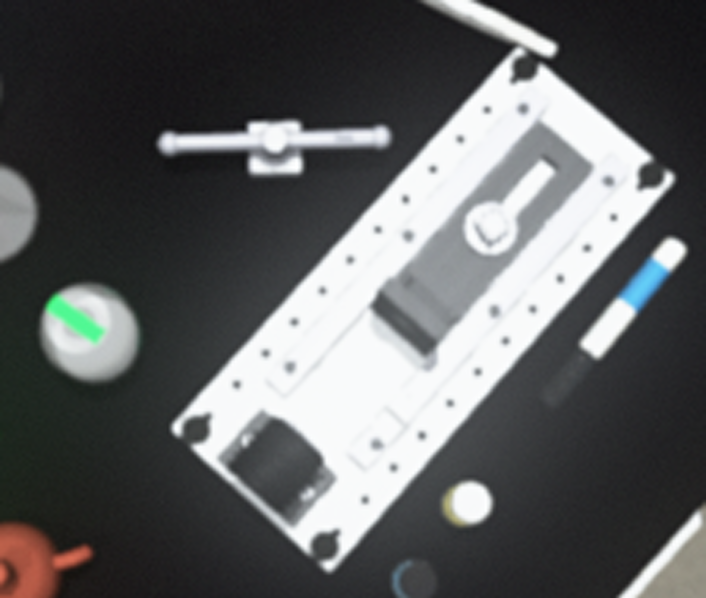

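View pics/top0.png

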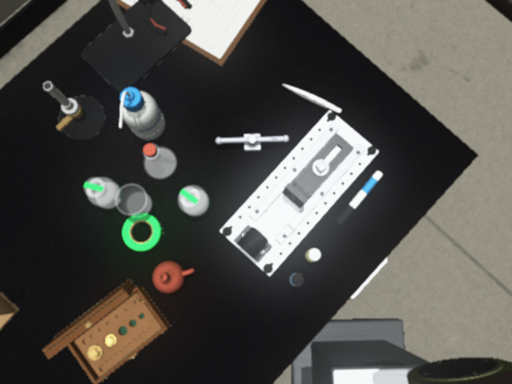

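```bash
cat > h.py <<'E'
import numpy as np,cv2
from cell import *
from scipy.optimize import least_squares
CI={n:camera_info(n) for n in("side","top")}
def proj(n,X):
    c=CI[n];p=(c['R']@np.atleast_2d(X).T).T+c['t'];p=p@c['K'].T;return p[:,:2]/p[:,2:]
def ray(n,uv):
    c=CI[n];d=np.linalg.solve(c['K'],[uv[0],uv[1],1.]);return -c['R'].T@c['t'],c['R'].T@d
def onz(n,uv,z):
    o,d=ray(n,uv);return o+d*(z-o[2])/d[2]
def b2w(b,X):
    x,y,a=b;X=np.atleast_2d(X).astype(float);c,s=np.cos(a),np.sin(a)
    return np.c_[x+c*X[:,0]-s*X[:,1],y+s*X[:,0]+c*X[:,1],X[:,2]]
def w2b(b,X):
    x,y,a=b;X=np.atleast_2d(X)-[x,y,0];c,s=np.cos(a),np.sin(a)
    return np.c_[c*X[:,0]+s*X[:,1],-s*X[:,0]+c*X[:,1],X[:,2]]
def crop(im,x,y,w,h,k,name,g=None):
    im=im[y:y+h,x:x+w].astype(float)
    if g: im=np.clip((im-g[0])/(g[1]-g[0])*255,0,255)
    im=cv2.resize(im.astype(np.uint8),None,fx=k,fy=k,interpolation=cv2.INTER_CUBIC);cv2.imwrite(name,im)
E
python3 - <<'E'
from h import *
def px(c,k,o): return (np.array(c)+.5)/k-.5+o
top=px([(523,47),(673,178),(330,572),(173,430)],3.15,np.array([165,95]))
side=px([(693,400),(604,565),(98,335),(222,205)],3.5,np.array([160,135]))
C=np.array([[-157,-62,12],[-157,62,12],[157,62,12],[157,-62,12]])/1e3
for sel in("top","side","both"):
    def f(b):
        r=[]
        if sel!="side": r.append((proj("top",b2w(b,C))-top).ravel())
        if sel!="top": r.append((proj("side",b2w(b,C))-side).ravel())
        return np.concatenate(r)
    m=onz("top",top.mean(0),.012)
    s=least_squares(f,[m[0],m[1],2.3]);print(sel,s.x,s.fun.round(1))
im=cv2.imread("pics/top0.png");crop(im,270,190,50,60,10,"pics/tapetop.png",(180,256))
im=cv2.imread("pics/side0.png");crop(im,205,200,70,50,10,"pics/tapeside.png",(60,256))
E
```

```text
top [0.4708567  0.20554523 2.39039646] [-0.9 -0.3  1.2  0.1  0.2  0.5 -0.6 -0.4]
side [0.47200672 0.2040074  2.39076878] [ 1.2 -0.1  0.2  0.4 -0.8 -1.3 -0.8  0.5]
both [0.47147124 0.20493067 2.39038903] [-0.6 -0.6  1.5 -0.2  0.5  0.1 -0.2 -0.7  0.8 -0.4 -0.4 -0.  -1.1 -1.6
 -1.1  0.2]
```

View pics/tapetop.png

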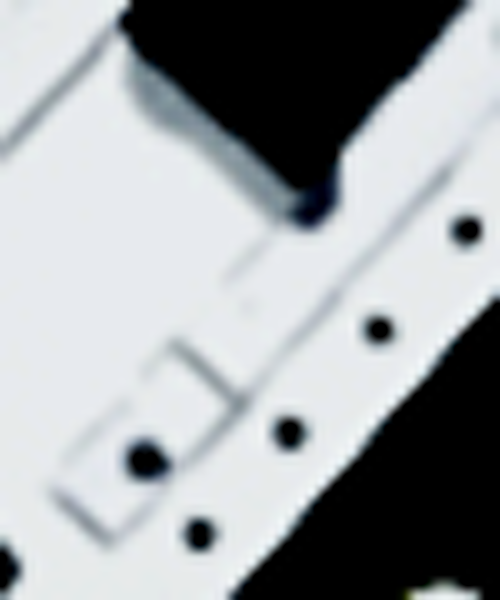

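View pics/tapeside.png

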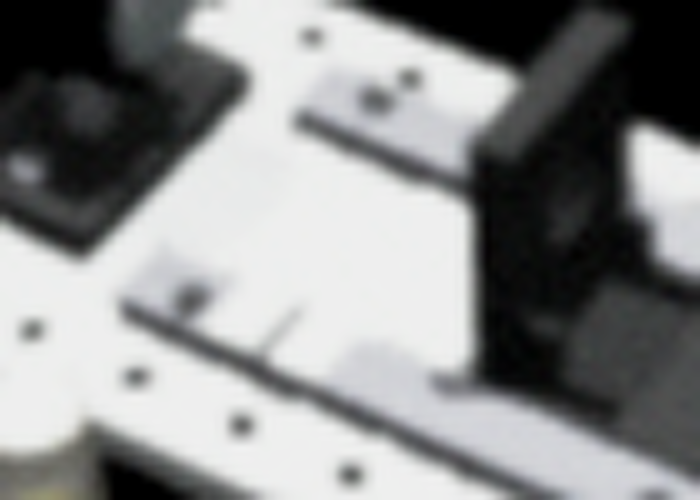

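```bash
python3 - <<'E'
from h import *
b=[0.4715,0.2049,2.3904]
for n in CI: print(n,ray(n,(0,0))[0], w2b(b,ray(n,(0,0))[0]))
def pc(c,o): return (np.array(c)+.5)/10-.5+o
T=np.array([270,190]);S=np.array([205,200])
pr=lambda n,c,o,z:print(n,(w2b(b,onz(n,pc(c,o),z))*1e3).round(1))
print("line")
for c in[(178,345),(240,402)]: pr("top",c,T,.02)
for c in[(265,352),(298,308)]: pr("side",c,S,.02)
print("strip end");
for c in[(50,490),(110,545)]: pr("top",c,T,.02)
pr("side",(122,302),S,.02); pr("side",(300,118),S,.02)
print("front corner");pr("side",(474,378),S,.02);pr("side",(478,150),S,.082);pr("side",(575,0),S,.082);
pr("top",(128,20),T,.082);pr("top",(310,200),T,.082);
print("screw holes side strip", );pr("side",(190,298),S,.02);pr("top",(147,461),T,.02)
E
```

```text
side [ 0.34037814 -0.34227546  0.62127094] [[-0.27761949  0.48940918  0.62127094]]
top [0.31971018 0.3022045  0.89978208] [[0.17735083 0.03248074 0.89978208]]
line
top [[66.  23.1 20. ]]
top [[66.2 38.3 20. ]]
side [[66.4 36.6 20. ]]
side [[67.4 23.5 20. ]]
strip end
top [[101.3  23.2  20. ]]
top [[101.5  37.8  20. ]]
side [[98.2 39.7 20. ]]
side [[ 96.9 -21.7  20. ]]
front corner
side [[27.8 21.9 20. ]]
side [[25.5 21.6 82. ]]
side [[ 31.1 -22.6  82. ]]
top [[ 37.6 -19.5  82. ]]
top [[40.1 24.2 82. ]]
screw holes side strip
side [[87.3 32.  20. ]]
top [[85.6 32.8 20. ]]
```

```bash
cat >> h.py <<'E'
from scipy.spatial.transform import Rotation as Ro
def Rt(s): 
    w,x,y,z=s['eef_rot'];return Ro.from_quat([x,y,z,w])
def plan(target,xang):
    """print delta to a tool-down pose: rot about tool (rotvec) and shift in tool axes AFTER and BEFORE rotation"""
    s=state();R=Rt(s)
    Rd=Ro.from_matrix(np.array([[np.cos(xang),np.sin(xang),0],[np.sin(xang),-np.cos(xang),0],[0,0,-1]]))
    d=np.array(target)-s['position']
    print("t",round(s['time_s'],2),"pos",s['position'].round(4),"open",round(s['opening'],4),"F",s['force'].round(1))
    print("rotvec tool",(R.inv()*Rd).as_rotvec().round(4),"shift now-axes cm",(R.inv().apply(d)*100).round(2),"shift after-rot cm",(Rd.inv().apply(d)*100).round(2))
E
python3 - <<'E'
from h import *
im=cv2.imread("pics/top0.png");crop(im,275,135,75,75,8,"pics/brtop.png",(20,230))
im=cv2.imread("pics/side0.png");crop(im,240,195,95,75,8,"pics/brside.png",(20,230))
plan([.455,.22,.24],.8196)
E
```

```text
t 0.9 pos [ 0.1525 -0.6319  0.2397] open 0.0953 F [0.1 0.4 0.9]
rotvec tool [ 1.000e-04 -0.000e+00 -5.828e-01] shift now-axes cm [ 4.939e+01 -7.571e+01 -3.000e-02] shift after-rot cm [ 8.291e+01 -3.603e+01 -3.000e-02]
```

View pics/brtop.png

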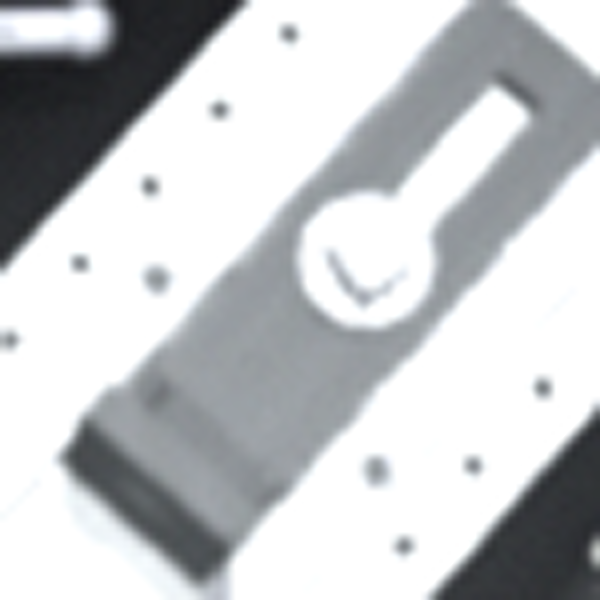

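View pics/brside.png

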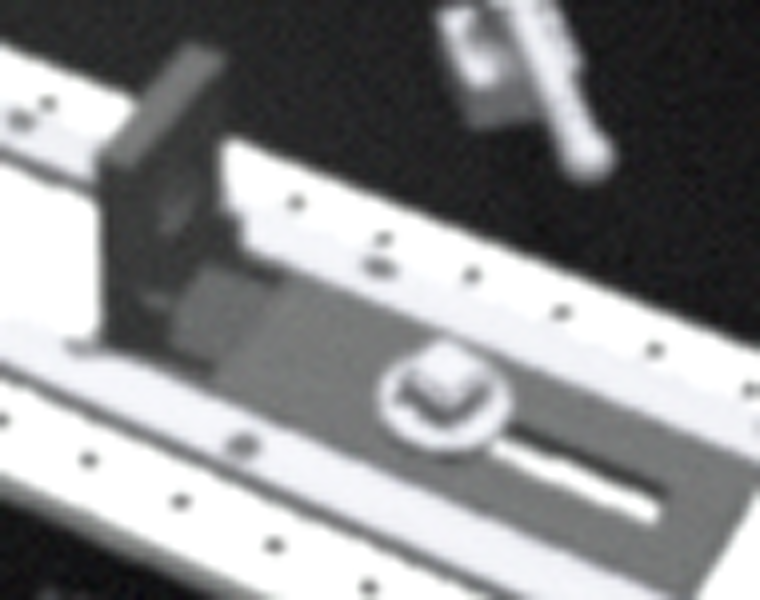

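```bash
python3 - <<'E'
from h import *
b=[0.4715,0.2049,2.3904]
def pc(c,o): return (np.array(c)+.5)/8-.5+o
T=np.array([275,135]);S=np.array([240,195])
pr=lambda n,c,o,z:print(n,z,(w2b(b,onz(n,pc(c,o),z))*1e3).round(1))
for c in[(85,425),(230,545)]: pr("top",c,T,.082)
for c in[(65,458),(203,580)]: pr("top",c,T,.012)
pr("side",(100,160),S,.082);pr("side",(190,42),S,.082);pr("side",(100,342),S,.02)
print("screw");pr("top",(366,258),T,.023);pr("side",(446,400),S,.023)
print("head")
w=[w2b(b,onz("top",pc(c,T),.025))[0,:2] for c in[(330,252),(362,300),(407,270)]]
for i in(0,1): d=w[i+1]-w[i];print(np.degrees(np.arctan2(d[1],d[0])),np.linalg.norm(d)*1e3)
w=[w2b(b,onz("side",pc(c,S),.025))[0,:2] for c in[(400,398),(440,420),(487,385)]]
for i in(0,1): d=w[i+1]-w[i];print(np.degrees(np.arctan2(d[1],d[0])),np.linalg.norm(d)*1e3)
w=[w2b(b,onz("side",pc(c,S),.035))[0,:2] for c in[(410,372),(443,393),(487,363)]]
for i in(0,1): d=w[i+1]-w[i];print(np.degrees(np.arctan2(d[1],d[0])),np.linalg.norm(d)*1e3)
E
```

```text
top 0.082 [[ 29.2 -20.3  82. ]]
top 0.082 [[28.  19.9 82. ]]
top 0.012 [[ 25.5 -23.1  12. ]]
top 0.012 [[25.6 19.6 12. ]]
side 0.082 [[25.9 21.9 82. ]]
side 0.082 [[ 28.6 -23.1  82. ]]
side 0.02 [[27.7 21.7 20. ]]
screw
top 0.023 [[-54.8  -1.6  23. ]]
side 0.023 [[-53.7  -1.5  23. ]]
head
74.18098287053576 13.42079961285647
165.7833116516981 12.788167768086701
173.25840508232335 11.301261058120662
-106.358691230333 15.946859671033712
168.72116568926617 9.788402070758979
-108.55433892990273 14.225653926871583
```

Emit:
move_arm(series=[[0,0,0,0,0,-0.1166],[0,0,0,0,0,-0.1166],[0,0,0,0,0,-0.1166],[0,0,0,0,0,-0.1166],[0,0,0,0,0,-0.1166],[3,-1.3,0,0,0,0],[3,-1.3,0,0,0,0],[3,-1.3,0,0,0,0],[3,-1.3,0,0,0,0]], claw=6)

```text
time_s: 1.65
position: [0.1965, -0.5074, 0.2395]
eef_rot: [-0.0, 0.917, 0.398, 0.0]
force: [-0.4, 0.7, 1.4]
opening: 0.0599
```

```bash
python3 - <<'E'
from h import *
b=[0.4723,0.2058,2.3904]
p=b2w(b,[.022,0,.24])[0];print(p);plan(p,2.3904+np.pi/2-np.pi)
E
```

```text
[0.45622074 0.22081524 0.24      ]
t 1.65 pos [ 0.1965 -0.5074  0.2395] open 0.0599 F [-0.4  0.7  1.4]
rotvec tool [-0.0001 -0.0003 -0.0004] shift now-axes cm [ 7.093e+01 -3.075e+01 -3.000e-02] shift after-rot cm [ 7.095e+01 -3.072e+01 -5.000e-02]
```

Emit:
move_arm(series=[[3.547,-1.536,0,0,0,0],[3.547,-1.536,0,0,0,0],[3.547,-1.536,0,0,0,0],[3.547,-1.536,0,0,0,0],[3.547,-1.536,0,0,0,0],[3.547,-1.536,0,0,0,0],[3.547,-1.536,0,0,0,0],[3.547,-1.536,0,0,0,0],[3.547,-1.536,0,0,0,0],[3.547,-1.536,0,0,0,0],[3.547,-1.536,0,0,0,0],[3.547,-1.536,0,0,0,0]])

```text
time_s: 2.65
position: [0.3522, -0.0699, 0.2401]
eef_rot: [0.001, 0.917, 0.398, 0.001]
force: [1.0, -1.3, 0.2]
opening: 0.0598
```

Emit:
move_arm(series=[[3.547,-1.536,0,0,0,0],[3.547,-1.536,0,0,0,0],[3.547,-1.536,0,0,0,0],[3.547,-1.536,0,0,0,0],[3.547,-1.536,0,0,0,0],[3.547,-1.536,0,0,0,0],[3.547,-1.536,0,0,0,0],[3.547,-1.536,0,0,0,0],[0,0,0,0,0,0]])

```text
time_s: 3.4
position: [0.4568, 0.2244, 0.2393]
eef_rot: [-0.001, 0.916, 0.401, 0.0]
force: [-1.3, -0.7, -0.3]
opening: 0.0603
```

```bash
python3 - <<'E'
from h import *
b=[0.4723,0.2058,2.3904]
p=b2w(b,[.022,0,.074])[0];plan(p,2.3904+np.pi/2-np.pi);print(state()['q'].round(2))
im=snapshot("side");crop(im,160,60,216,200,3.5,"pics/s1.png")
E
```

```text
t 3.4 pos [0.4568 0.2244 0.2393] open 0.0603 F [-1.3 -0.7 -0.3]
rotvec tool [-0.0015 -0.0012  0.0052] shift now-axes cm [-0.32  0.23 16.53] shift after-rot cm [-0.3   0.2  16.53]
[ 0.35 -0.19  1.96  0.    1.38  1.1 ]
```

View pics/s1.png

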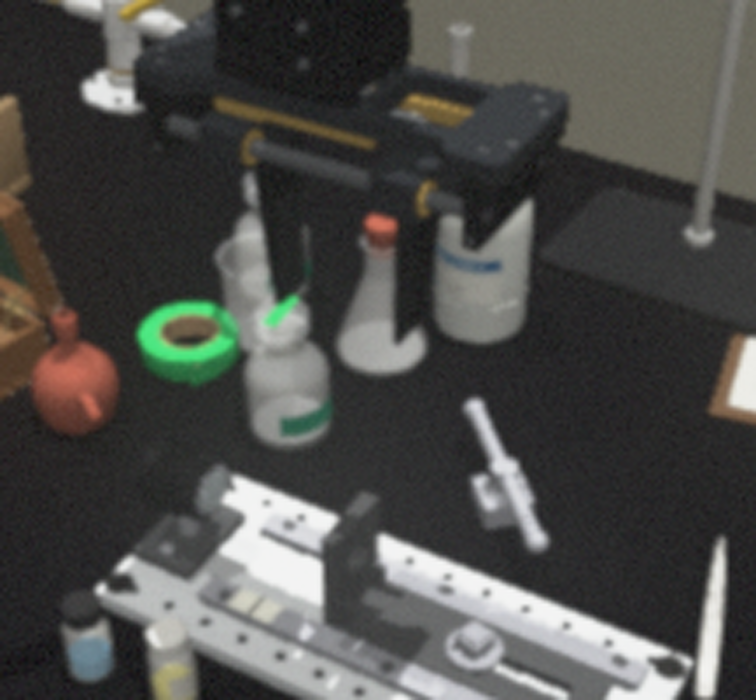

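Emit:
move_arm(series=[[0,0,2.5,0,0,0],[0,0,2.5,0,0,0],[0,0,2.5,0,0,0],[0,0,2.5,0,0,0],[0,0,1,0,0,0],[0,0,0,0,0,0],[0,0,0,0,0,0]])

```text
time_s: 4.03
position: [0.4559, 0.219, 0.1301]
eef_rot: [0.0, 0.917, 0.398, -0.0]
force: [0.3, -0.3, 0.1]
opening: 0.0601
```

```bash
python3 - <<'E'
from h import *
b=[0.4723,0.2058,2.3904]
p=b2w(b,[.022,0,.074])[0];plan(p,2.3904+np.pi/2-np.pi)
im=snapshot("side");crop(im,190,110,160,160,4.5,"pics/s2.png")
im=snapshot("top");crop(im,215,105,165,165,3.6,"pics/t2.png")
E
```

```text
t 4.03 pos [0.4559 0.219  0.1301] open 0.0601 F [ 0.3 -0.3  0.1]
rotvec tool [ 0.0001  0.0001 -0.0006] shift now-axes cm [ 0.15 -0.1   5.61] shift after-rot cm [ 0.15 -0.1   5.61]
```

View pics/s2.png

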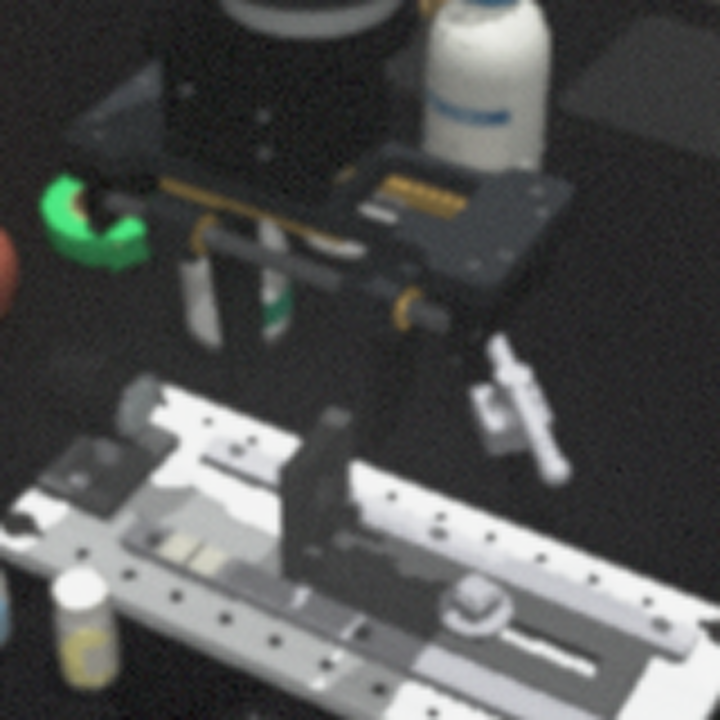

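View pics/t2.png

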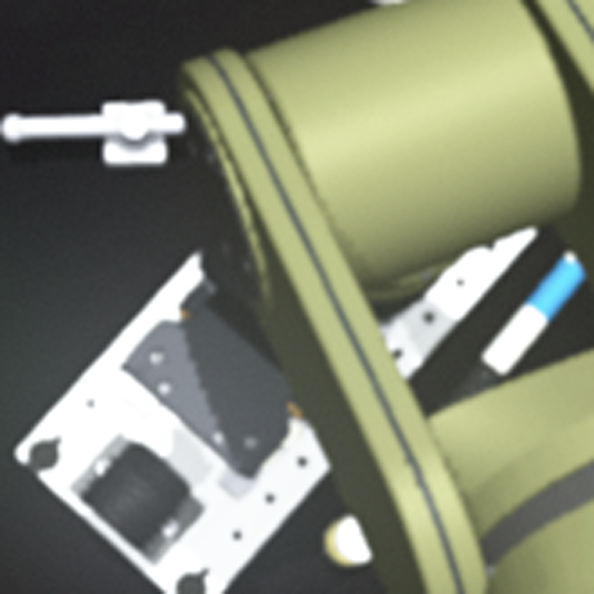

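Emit:
move_arm(series=[[0.15,-0.1,1.5,0,0,0],[0,0,1.5,0,0,0],[0,0,1.5,0,0,0],[0,0,1.1,0,0,0],[0,0,0,0,0,0]])

```text
time_s: 4.55
position: [0.4554, 0.221, 0.0726]
eef_rot: [-0.0, 0.917, 0.398, -0.001]
force: [-0.8, -0.1, -0.9]
opening: 0.0599
```

Emit:
move_arm(series=[[0,0,0,0,0,0],[0,0,0,0,0,0],[0,0,0,0,0,0],[0,0,0,0,0,0],[0,0,0,0,0,0],[0,0,0,0,0,0],[0,0,0,0,0,0],[0,0,0,0,0,0]], claw=0, squeeze=12)

```text
time_s: 5.22
position: [0.4561, 0.2214, 0.0738]
eef_rot: [-0.0, 0.917, 0.398, 0.0]
force: [-3.8, 3.7, 2.4]
opening: 0.0123
```

```bash
python3 - <<'E'
from h import *
b=[0.4723,0.2058,2.3904]
s=state();print(w2b(b,s['position'])*1e3,s['force'],s['opening'])
im=snapshot("side");crop(im,190,110,160,160,4.5,"pics/s3.png")
E
```

```text
[[22.46628449 -0.33819067 73.77128507]] [-3.84751185  3.73848157  2.37739723] 0.012287297648958539
```

View pics/s3.png

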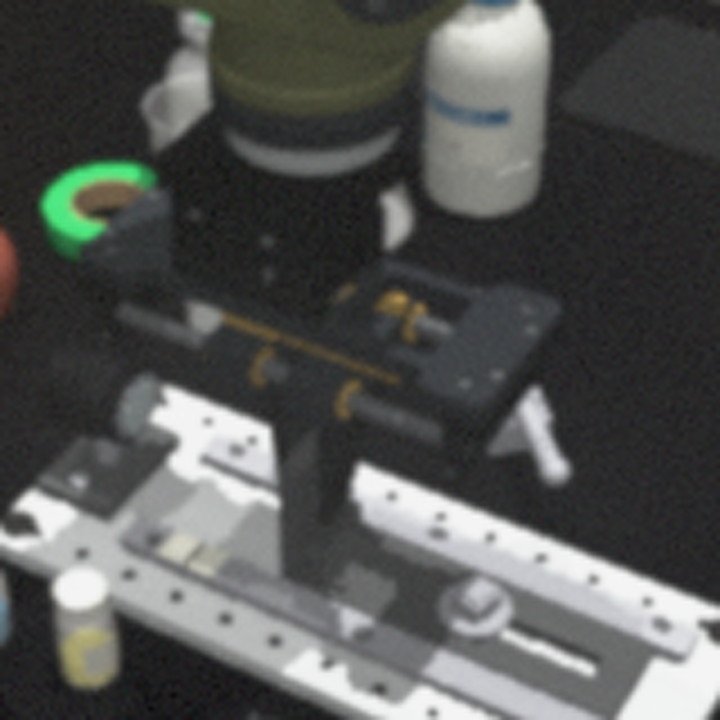

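Emit:
move_arm(series=[[0,0,0,0,0,0],[0,0,0,0,0,0],[0,-0.5,0,0,0,0],[0,-0.5,0,0,0,0],[0,-0.5,0,0,0,0],[0,-0.5,0,0,0,0],[0,-0.5,0,0,0,0],[0,-0.5,0,0,0,0],[0,-0.5,0,0,0,0],[0,0,0,0,0,0],[0,0,0,0,0,0]])

```text
time_s: 6.18
position: [0.4297, 0.246, 0.0737]
eef_rot: [-0.001, 0.917, 0.399, -0.0]
force: [-2.8, 2.7, 2.7]
opening: 0.0098
```

```bash
python3 - <<'E'
from h import *
b=[0.4723,0.2058,2.3904]
s=state();print(w2b(b,s['position'])*1e3,s['force'],s['opening'])
im=snapshot("side");crop(im,190,130,160,140,4.5,"pics/s4.png");crop(im,200,205,80,60,9,"pics/s4z.png",(20,200))
E
```

```text
[[58.58336361 -0.32696304 73.72702629]] [-2.81064536  2.6948069   2.74375797] 0.009776376650689042
```

View pics/s4.png

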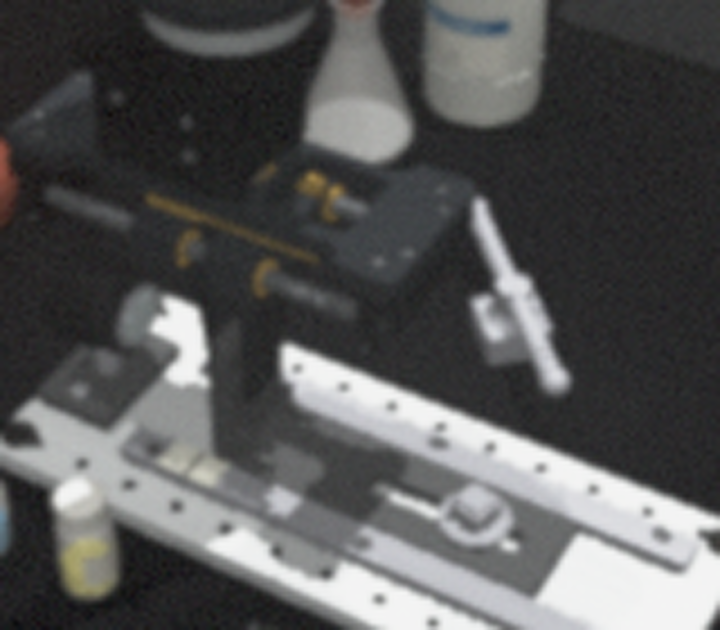

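View pics/s4z.png

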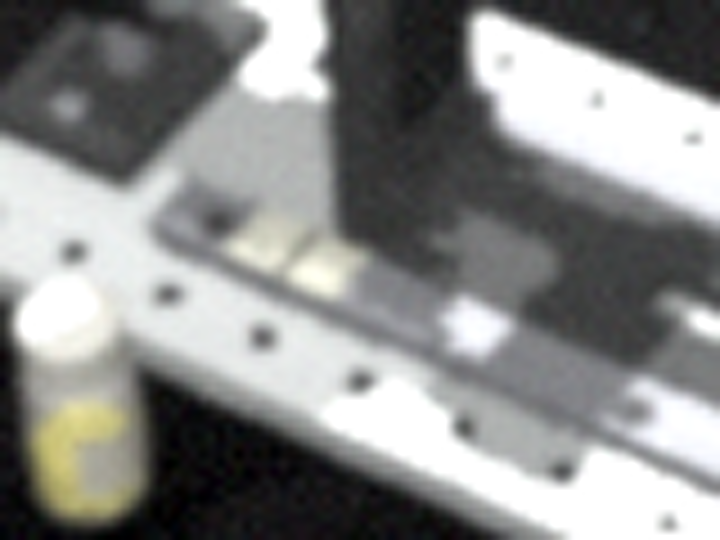

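```bash
python3 - <<'E'
from h import *
b=[0.4723,0.2058,2.3904]
def pc(c,o): return (np.array(c)+.5)/9-.5+o
S=np.array([200,205])
for c in[(288,276),(311,237),(338,236),(338,240)]: print((w2b(b,onz("side",pc(c,S),.02))*1e3).round(1))
im=snapshot("side");crop(im,222,222,32,24,25,"pics/s4zz.png",(20,220))
E
```

```text
[[64.9 38.4 20. ]]
[[67.  26.2 20. ]]
[[62.1 23.  20. ]]
[[61.4 24.  20. ]]
```

View pics/s4zz.png

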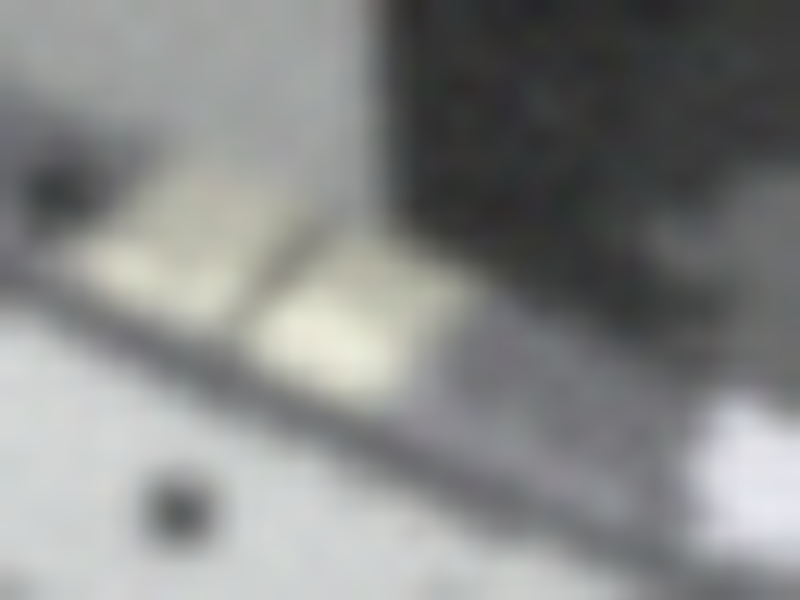

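```bash
cat >> h.py <<'E'
def rect(n,im,b,x0,x1,y0,y1,z,st):
    xs=np.arange(x0,x1,st);ys=np.arange(y0,y1,st)
    X,Y=np.meshgrid(xs,ys);P=b2w(b,np.c_[X.ravel(),Y.ravel(),0*X.ravel()+z*1000]/1e3)
    uv=proj(n,P).astype(np.float32).reshape(*X.shape,2)
    return cv2.remap(im,uv[...,0],uv[...,1],cv2.INTER_CUBIC),xs,ys
E
python3 - <<'E'
from h import *
b=[0.4723,0.2058,2.3904]
im=np.mean([snapshot("side").astype(float) for _ in range(3)],0).astype(np.float32)
g,xs,ys=rect("side",im,b,45,105,14,44,.02,.1)
cv2.imwrite("pics/rect4.png",cv2.resize(np.clip(g,0,255).astype(np.uint8),(780,390)))
gg=g.mean(2)
for y in range(24,39,2):
    i=int((y-14)*10);m=(xs>60)&(xs<72);p=gg[i-5:i+5].mean(0)
    print(y,xs[m][p[m].argmin()].round(1),p[m].min().round())
# front edge along vertical: rows z 20..60 at y=22
for z in(.022,.03,.04,.05):
    g2,xs,ys=rect("side",im,b,50,75,21,23,z,.1);p=g2.mean((0,2));d=np.gradient(p);print(z,xs[d.argmax()],d.max().round(2))
E
```

```text
24 60.0 121.0
26 67.1 127.0
28 67.0 127.0
30 67.1 131.0
32 67.0 137.0
34 67.1 149.0
36 67.1 151.0
38 66.8 146.0
0.022 62.90000000000018 1.57
0.03 62.70000000000018 1.65
0.04 62.300000000000175 1.78
0.05 61.90000000000017 1.77
```

View pics/rect4.png

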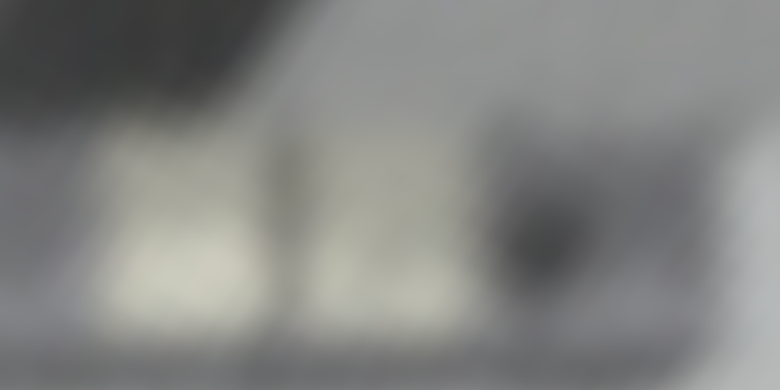

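Emit:
move_arm(series=[[0,-0.1,0,0,0,0],[0,-0.1,0,0,0,0],[0,-0.1,0,0,0,0],[0,-0.1,0,0,0,0],[0,0,0,0,0,0],[0,0,0,0,0,0]])

```text
time_s: 6.93
position: [0.4279, 0.2478, 0.0738]
eef_rot: [0.0, 0.917, 0.399, 0.0]
force: [1.3, -1.3, 1.4]
opening: 0.0099
```

```bash
cat > meas.py <<'E'
from h import *
b=[0.4723,0.2058,2.3904]
def meas(tag):
    im=np.mean([snapshot("side").astype(float) for _ in range(3)],0).astype(np.float32)
    s=state();print((w2b(b,s['position'])*1e3).round(2),s['force'].round(1),s['opening'].round(4))
    g,xs,ys=rect("side",im,b,45,105,14,44,.02,.1)
    cv2.imwrite(f"pics/rect{tag}.png",cv2.resize(np.clip(g,0,255).astype(np.uint8),(780,390)))
    gg=g.mean(2)
    for y in range(24,39,2):
        i=int((y-14)*10);m=(xs>64)&(xs<70);p=gg[i-5:i+5].mean(0);print(y,xs[m][p[m].argmin()].round(1),p[m].min().round(),end='; ')
    print()
    for z in(.022,.026,.03,.04,.05):
        g2,xs,ys=rect("side",im,b,50,80,21,23,z,.1);p=g2.mean((0,2));d=np.gradient(p);print(z,xs[d.argmax()].round(1),d.max().round(2),end='; ')
    print()
    crop(im,222,222,32,24,25,f"pics/z{tag}.png",(20,220))
E
python3 -c "
from meas import *;meas('5')"
```

```text
Traceback (most recent call last):
  File "meas.py", line 5, in meas
    s=state();print((w2b(b,s['position'])*1e3).round(2),s['force'].round(1),s['opening'].round(4))
                                                                            ^^^^^^^^^^^^^^^^^^
AttributeError: 'float' object has no attribute 'round'
```

```bash
sed -i "s/s\['opening'\].round(4)/round(s['opening'],4)/" meas.py
python3 -c "
from meas import *;meas('5')"
```

```text
[[61.31 -0.36 73.74]] [ 2.3 -1.8  0.3] 0.0101
24 64.0 117.0; 26 66.8 125.0; 28 67.0 127.0; 30 67.1 131.0; 32 67.0 137.0; 34 67.1 149.0; 36 67.1 151.0; 38 66.8 146.0; 
0.022 67.2 1.65; 0.026 65.2 1.74; 0.03 65.4 1.81; 0.04 66.2 1.71; 0.05 65.9 1.68;
```

View pics/z5.png

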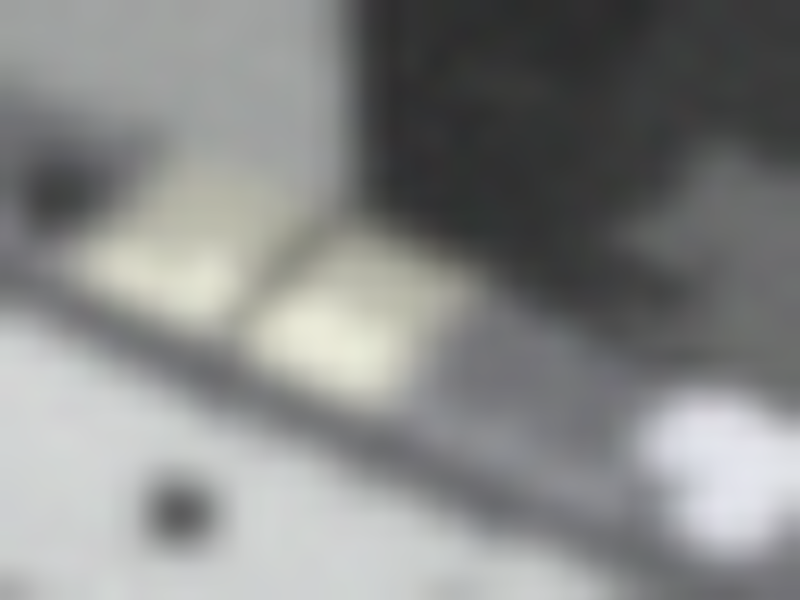

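Emit:
move_arm(series=[[0,-0.1,0,0,0,0],[0,0,0,0,0,0],[0,0,0,0,0,0]])

```text
time_s: 7.48
position: [0.4269, 0.2487, 0.0737]
eef_rot: [-0.0, 0.917, 0.399, 0.0]
force: [3.4, -0.8, 2.4]
opening: 0.0102
```

```bash
python3 -c "
from meas import *;meas('6')"
```

```text
[[62.47 -0.37 73.74]] [ 0.8 -0.4  1.3] 0.0099
24 65.8 113.0; 26 66.9 124.0; 28 67.1 127.0; 30 67.2 128.0; 32 67.0 136.0; 34 67.1 148.0; 36 67.0 151.0; 38 66.8 145.0; 
0.022 67.6 1.59; 0.026 67.2 1.69; 0.03 67.0 1.69; 0.04 66.8 1.73; 0.05 66.4 1.93;
```

View pics/z6.png

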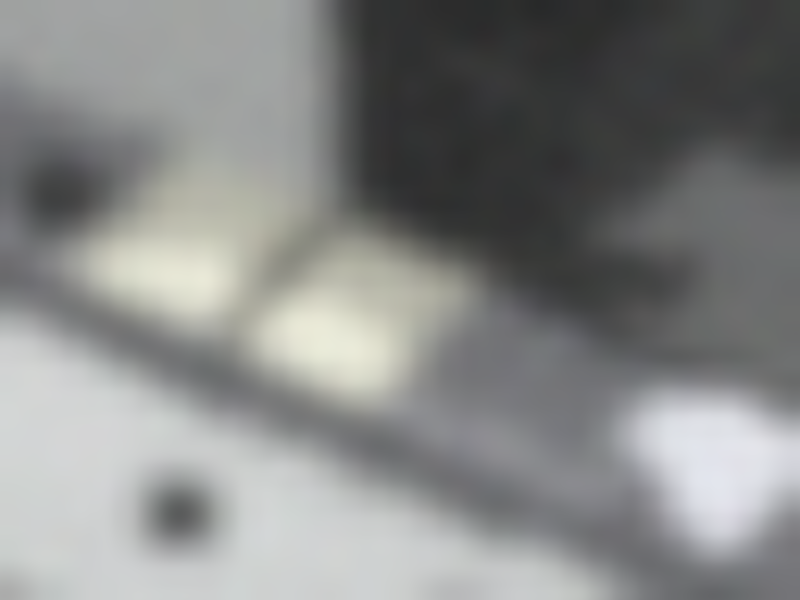

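Emit:
move_arm(series=[[0,0,0,0,0,0],[0,0,0,0,0,0],[0,0,0,0,0,0],[0,0,-2,0,0,0],[0,0,-3,0,0,0],[0,0,-3,0,0,0],[0,0,-3,0,0,0],[0,0,-2,0,0,0]], claw=3.5)

```text
time_s: 8.3
position: [0.4273, 0.2492, 0.2066]
eef_rot: [-0.0, 0.917, 0.399, 0.001]
force: [0.5, 1.0, 0.3]
opening: 0.0349
```

```bash
python3 - <<'E'
from h import *
b=[0.4723,0.2058,2.3904]
def pc(c,k,o): return (np.array(c)+.5)/k-.5+o
o=np.array([165,95])
w=[onz("top",pc(c,3.15,o),.030) for c in[(168,143),(380,137),(274,140)]]
for x in w: print(x.round(4),(w2b(b,x)*1e3).round(1))
d=w[1]-w[0];print("bar ang",np.arctan2(d[1],d[0]),np.linalg.norm(d[:2]))
o=np.array([160,135])
w=[onz("side",pc(c,3.5,o),.030) for c in[(473,147),(539,277)]]
for x in w: print(x.round(4))
d=w[1]-w[0];print("bar ang",np.arctan2(d[1],d[0]),np.linalg.norm(d[:2]),(w[0]+w[1])/2)
print(state()['q'].round(2))
plan([.56,.25,.19],0.)
E
```

```text
[0.5651 0.3578 0.03  ] [[  35.9 -174.4   30. ]]
[0.5668 0.2327 0.03  ] [[-50.7 -84.1  30. ]]
[0.5659 0.2953 0.03  ] [[  -7.3 -129.3   30. ]]
bar ang -1.557432512803535 0.12510902812774305
[0.5631 0.3571 0.03  ]
[0.5679 0.2346 0.03  ]
bar ang -1.5317778881857598 0.12256904393880907 [0.56549907 0.29582163 0.03      ]
[ 0.42 -0.21  2.03  0.    1.32  1.17]
t 8.3 pos [0.4273 0.2492 0.2066] open 0.0349 F [0.5 1.  0.3]
rotvec tool [-7.000e-04 -2.900e-03  8.199e-01] shift now-axes cm [9.11 9.64 1.69] shift after-rot cm [13.27 -0.08  1.66]
```

Emit:
move_arm(series=[[0,0,0,0,0,-0.111],[0,0,0,0,0,-0.111],[0,0,0,0,0,-0.111],[0,0,0,0,0,-0.111],[0,0,0,0,0,-0.111],[0,0,0,0,0,-0.111],[0,0,0,0,0,-0.111],[0,0,0,0,0,0]], claw=5.5)

```text
time_s: 8.97
position: [0.4264, 0.2487, 0.2032]
eef_rot: [-0.0, 0.697, 0.717, -0.0]
force: [-0.7, 0.5, 0.7]
opening: 0.055
```

```bash
python3 -c "
from h import *
plan([.5657,.2955,.15],1.597)"
```

```text
t 8.97 pos [0.4264 0.2487 0.2032] open 0.055 F [-0.7  0.5  0.7]
rotvec tool [-0.0012 -0.      0.0017] shift now-axes cm [ 4.29 14.06  5.3 ] shift after-rot cm [ 4.32 14.05  5.32]
```

Emit:
move_arm(series=[[0.86,2.81,0,0,0,0],[0.86,2.81,0,0,0,0],[0.86,2.81,0,0,0,0],[0.86,2.81,0,0,0,0],[0.86,2.81,0,0,0,0],[0,0,2.5,0,0,0],[0,0,2.7,0,0,0],[0,0,0,0,0,0],[0,0,0,0,0,0]])

```text
time_s: 9.72
position: [0.5646, 0.2947, 0.1492]
eef_rot: [-0.001, 0.699, 0.716, -0.002]
force: [0.2, -0.4, -0.4]
opening: 0.0548
```

```bash
python3 -c "
from meas import *
plan([.5657,.2955,.026],1.597)
meas('7')
im=snapshot('side');cv2.imwrite('pics/sf7.png',im);crop(im,190,90,190,180,4,'pics/s7.png')
im=snapshot('top');cv2.imwrite('pics/tf7.png',im);crop(im,200,90,200,190,3,'pics/t7.png')
"
```

```text
t 9.72 pos [0.5646 0.2947 0.1492] open 0.0548 F [ 0.2 -0.4 -0.4]
rotvec tool [-0.0052  0.0017 -0.0021] shift now-axes cm [ 0.1   0.17 12.32] shift after-rot cm [ 0.07  0.11 12.32]
[[  -7.8  -130.28  153.76]] [0.7 0.5 0.1] 0.0549
24 65.8 138.0; 26 66.9 153.0; 28 67.0 159.0; 30 67.0 160.0; 32 67.1 155.0; 34 67.1 154.0; 36 67.0 153.0; 38 66.8 145.0; 
0.022 68.2 3.37; 0.026 67.4 4.09; 0.03 67.0 3.78; 0.04 66.5 4.11; 0.05 66.2 4.47;
```

View pics/s7.png

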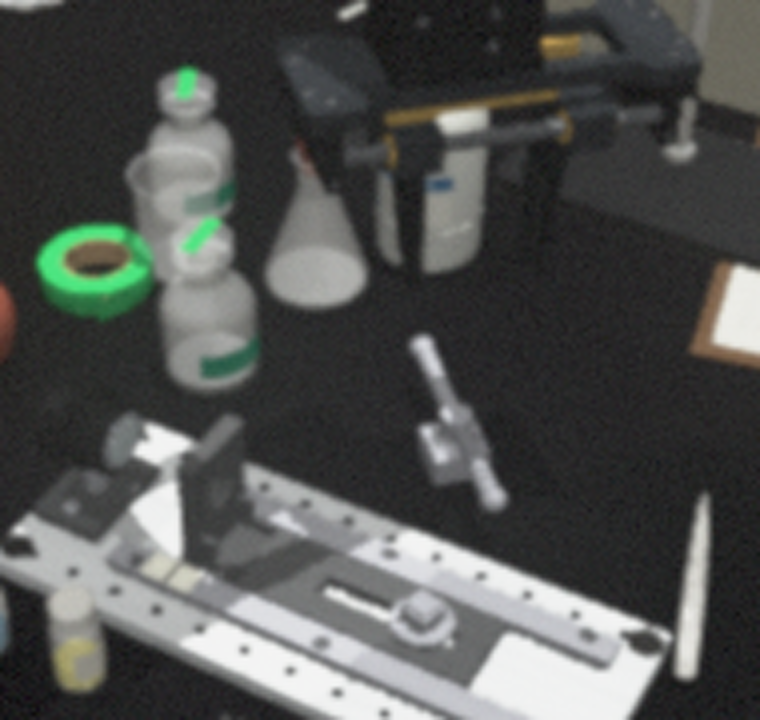

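View pics/t7.png

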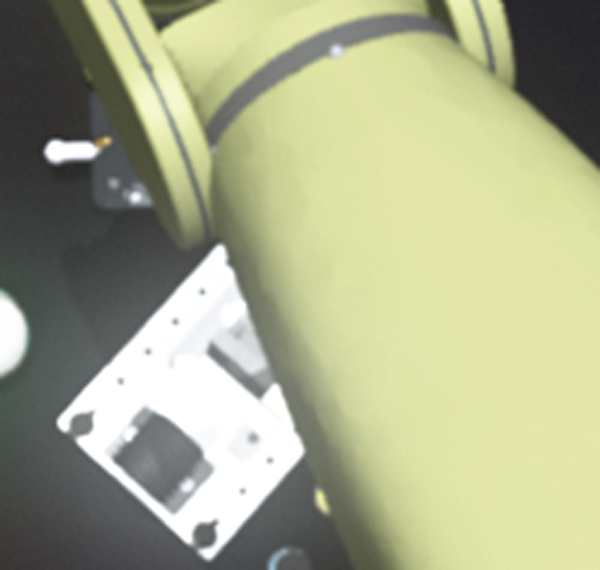

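View pics/z7.png

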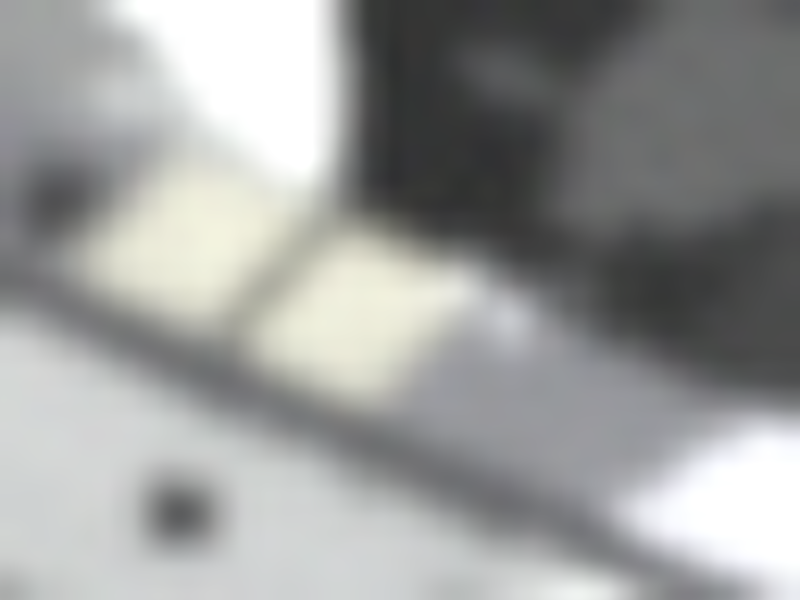

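```bash
python3 -c "
from meas import *
im=cv2.imread('pics/tf7.png');crop(im,265,195,45,60,10,'pics/t7z.png',(60,256))
g,xs,ys=rect('top',im,b,45,105,-30,45,.02,.1);cv2.imwrite('pics/t7r.png',g)
g0,xs,ys=rect('top',cv2.imread('pics/top0.png'),b,5,105,-30,45,.02,.1)
p=lambda a,i,j:a[i:j].mean((0,2))
m=(xs>63)&(xs<70);q=p(g0,540,660);print('line top0',xs[m][q[m].argmin()].round(1))
"
```

```text
line top0 66.3
```

View pics/t7z.png

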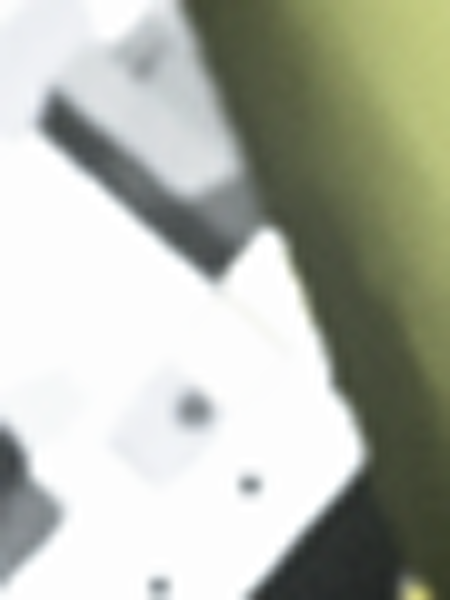

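View pics/t7r.png

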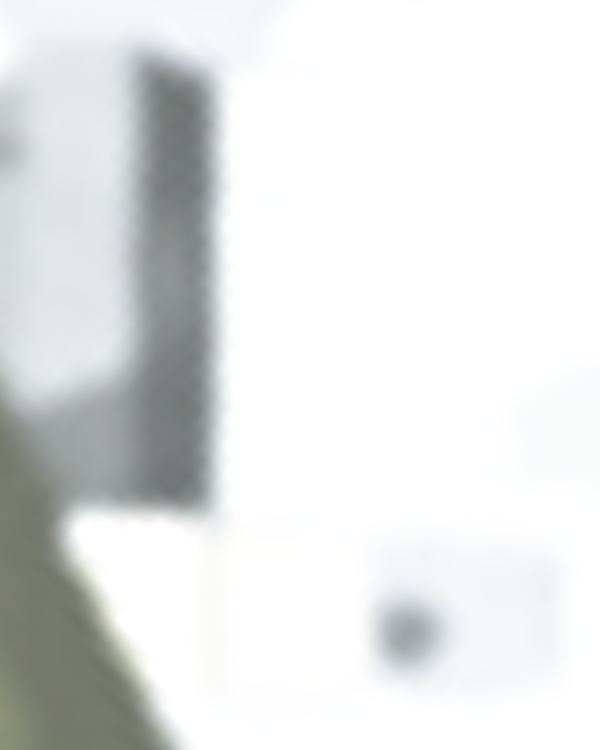

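```bash
python3 -c "
from meas import *
im=cv2.imread('pics/tf7.png').astype(np.float32)
for z in(.012,.02):
    g,xs,ys=rect('top',im,b,55,75,-24,26,z,.1);g=g.mean(2)
    print(z)
    for y in range(-20,25,4):
        p=g[int((y+23)*10):int((y+25)*10)].mean(0)
        lo=p[(xs>58)&(xs<65)].min();h=lo+(252-lo)*np.array([.3,.5,.7])
        i0=int(np.argmin(np.where(xs<66,p,999)))
        print(y,lo.round(),[xs[i0+np.argmax(p[i0:]>t)].round(1) for t in h])
for nm in('top0','tf7'):
    im=cv2.imread(f'pics/{nm}.png').astype(np.float32)
    g,xs,ys=rect('top',im,b,55,80,24,40,.02,.1)
    for y in range(25,39,2):
        p=g[(y-24)*10-5 if y>24 else 0:(y-24)*10+5,:,0].mean(0);m=(xs>63)&(xs<70);print(nm,y,xs[m][p[m].argmin()].round(1),p[m].min().round(1),p[m].max().round(1))
"
```

```text
0.012
-20 116.0 [np.float64(64.6), np.float64(65.3), np.float64(65.9)]
-16 118.0 [np.float64(64.7), np.float64(65.3), np.float64(65.8)]
-12 122.0 [np.float64(64.9), np.float64(65.4), np.float64(66.0)]
-8 130.0 [np.float64(64.7), np.float64(65.2), np.float64(65.7)]
-4 135.0 [np.float64(64.9), np.float64(65.4), np.float64(65.8)]
0 136.0 [np.float64(64.9), np.float64(65.4), np.float64(65.9)]
4 127.0 [np.float64(64.9), np.float64(65.4), np.float64(65.9)]
8 123.0 [np.float64(64.7), np.float64(65.3), np.float64(65.9)]
12 121.0 [np.float64(64.7), np.float64(65.3), np.float64(65.8)]
16 121.0 [np.float64(64.6), np.float64(65.1), np.float64(65.6)]
20 145.0 [np.float64(64.5), np.float64(65.1), np.float64(65.7)]
24 246.0 [np.float64(66.1), np.float64(66.4), np.float64(66.7)]
0.02
-20 117.0 [np.float64(65.6), np.float64(66.2), np.float64(66.8)]
-16 118.0 [np.float64(65.7), np.float64(66.3), np.float64(66.9)]
-12 121.0 [np.float64(65.9), np.float64(66.4), np.float64(67.0)]
-8 129.0 [np.float64(65.7), np.float64(66.2), np.float64(66.7)]
-4 134.0 [np.float64(65.9), np.float64(66.4), np.float64(66.9)]
0 137.0 [np.float64(65.9), np.float64(66.4), np.float64(66.9)]
4 128.0 [np.float64(65.9), np.float64(66.4), np.float64(67.0)]
8 123.0 [np.float64(65.8), np.float64(66.3), np.float64(66.8)]
12 120.0 [np.float64(65.7), np.float64(66.3), np.float64(66.8)]
16 121.0 [np.float64(65.6), np.float64(66.1), np.float64(66.6)]
20 141.0 [np.float64(65.5), np.float64(66.1), np.float64(66.7)]
24 250.0 [np.float64(68.0), np.float64(68.1), np.float64(68.2)]
top0 25 66.3 232.6 248.8
top0 27 66.1 229.6 250.6
top0 29 66.2 227.9 251.6
top0 31 66.2 229.1 251.3
top0 33 66.4 229.3 250.9
top0 35 66.4 229.5 250.7
top0 37 66.7 230.7 249.2
tf7 25 66.4 248.1 256.1
tf7 27 66.2 248.7 255.5
tf7 29 66.2 247.5 255.3
tf7 31 66.1 248.1 255.2
tf7 33 66.2 248.1 255.3
tf7 35 66.2 248.2 255.3
tf7 37 66.3 249.2 255.5
```

Emit:
move_arm(series=[[0.05,0.05,2.5,0,0,0],[0,0,2.5,0,0,0],[0,0,2.0,0,0,0],[0,0,1.5,0,0,0],[0,0,0,0,0,0],[0,0,0,0,0,0]])

```text
time_s: 10.47
position: [0.5666, 0.2958, 0.0668]
eef_rot: [-0.0, 0.698, 0.716, -0.0]
force: [0.3, 0.3, 0.6]
opening: 0.0552
```

```bash
python3 -c "
from meas import *
for i in range(3): plan([.5657,.2955,.029],1.597); im=snapshot('side')
crop(im,250,120,100,100,7,'pics/s8.png')
"
```

```text
t 10.47 pos [0.5666 0.2958 0.0668] open 0.0552 F [0.3 0.3 0.6]
rotvec tool [-0.0005  0.0002 -0.0003] shift now-axes cm [-0.02 -0.09  3.78] shift after-rot cm [-0.02 -0.09  3.78]
t 10.52 pos [0.5675 0.2961 0.068 ] open 0.0552 F [-0.   0.1  0.7]
rotvec tool [ 0.0017 -0.0007 -0.0003] shift now-axes cm [-0.06 -0.19  3.9 ] shift after-rot cm [-0.06 -0.18  3.9 ]
t 10.57 pos [0.5679 0.2963 0.0687] open 0.0546 F [0.9 0.  0.7]
rotvec tool [ 0.003  -0.0012 -0.0002] shift now-axes cm [-0.08 -0.24  3.97] shift after-rot cm [-0.08 -0.23  3.97]
```

View pics/s8.png

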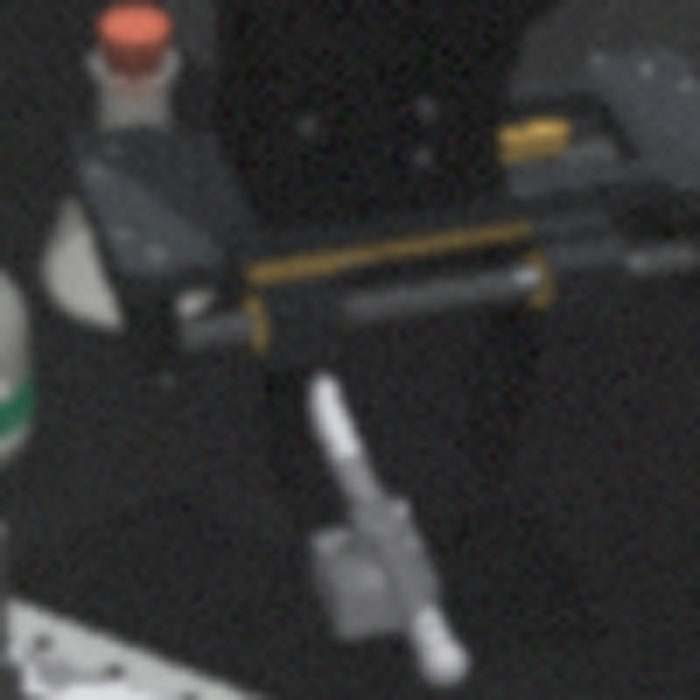

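Emit:
move_arm(series=[[0,-0.1,0.8,0,0,0],[0,0,1.2,0,0,0],[0,0,1.0,0,0,0],[0,0,0.5,0,0,0],[0,0,0.2,0,0,0],[0,0,0,0,0,0],[0,0,0,0,0,0],[0,0,0,0,0,0]])

```text
time_s: 11.28
position: [0.5661, 0.2959, 0.03]
eef_rot: [0.0, 0.698, 0.716, 0.0]
force: [0.7, -0.4, 0.7]
opening: 0.0548
```

```bash
python3 -c "
from meas import *
for i in range(3): plan([.5657,.2955,.029],1.597); im=snapshot('side')
crop(im,250,120,100,100,7,'pics/s9.png')
"
```

```text
t 11.28 pos [0.5661 0.2959 0.03  ] open 0.0548 F [ 0.7 -0.4  0.7]
rotvec tool [ 0.0007 -0.0003 -0.0002] shift now-axes cm [-0.04 -0.04  0.1 ] shift after-rot cm [-0.04 -0.04  0.1 ]
t 11.33 pos [0.5662 0.2959 0.0302] open 0.055 F [-0.6 -0.4  0.4]
rotvec tool [ 0.0009 -0.0004 -0.0003] shift now-axes cm [-0.04 -0.05  0.12] shift after-rot cm [-0.04 -0.05  0.12]
t 11.38 pos [0.5662 0.2959 0.0303] open 0.055 F [ 0.3 -0.6  0. ]
rotvec tool [ 0.001  -0.0004 -0.0002] shift now-axes cm [-0.04 -0.05  0.13] shift after-rot cm [-0.04 -0.05  0.13]
```

View pics/s9.png

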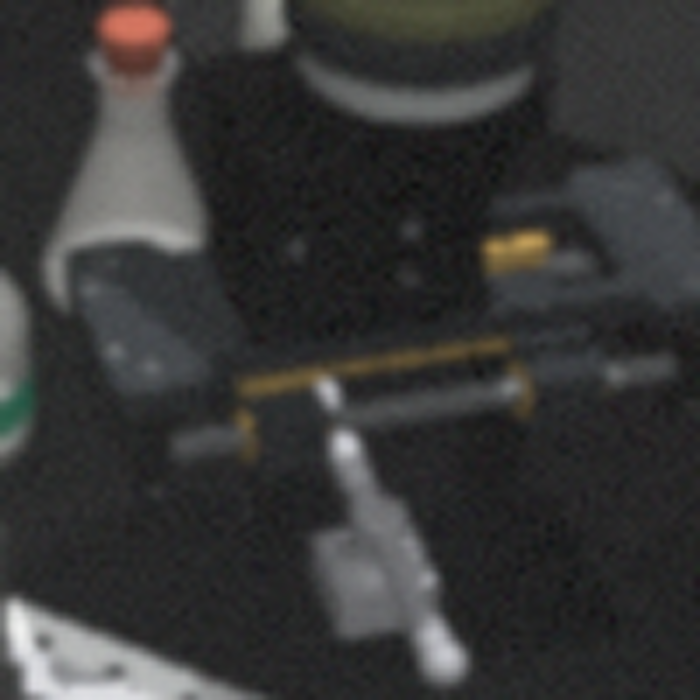

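Good. Close.

Emit:
move_arm(series=[[0,0,0,0,0,0],[0,0,0,0,0,0],[0,0,0,0,0,0],[0,0,0,0,0,0],[0,0,0,0,0,0],[0,0,0,0,0,0],[0,0,0,0,0,0],[0,0,0,0,0,0]], claw=0, squeeze=20)

```text
time_s: 12.1
position: [0.5657, 0.2958, 0.0297]
eef_rot: [0.0, 0.698, 0.716, -0.0]
force: [0.0, -1.1, 0.3]
opening: 0.0297
```

```bash
python3 -c "
from meas import *
plan([.5657,.2955,.029],1.597); im=snapshot('side')
crop(im,250,120,100,100,7,'pics/s10.png')
"
```

```text
t 12.1 pos [0.5657 0.2958 0.0297] open 0.0297 F [ 0.  -1.1  0.3]
rotvec tool [ 0.      0.     -0.0001] shift now-axes cm [-0.03 -0.    0.07] shift after-rot cm [-0.03 -0.    0.07]
```

View pics/s10.png

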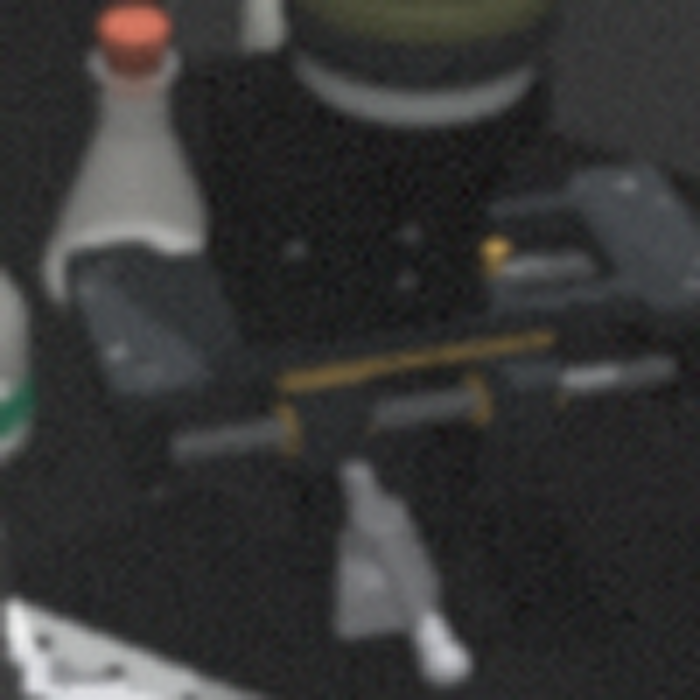

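Emit:
move_arm(series=[[0,0,-1,0,0,0],[0,0,-2,0,0,0],[0,0,-2,0,0,0],[0,0,-2,0,0,0],[0,0,-2,0,0,-0.1066],[0,0,-1,0,0,-0.1066],[0,0,0,0,0,-0.1066],[0,0,0,0,0,-0.1066],[0,0,0,0,0,-0.1066]])

```text
time_s: 12.9
position: [0.5656, 0.2957, 0.1304]
eef_rot: [0.0, 0.482, 0.876, 0.0]
force: [-1.0, 0.1, -2.4]
opening: 0.0298
```

```bash
python3 -c "
from meas import *
im=snapshot('side');crop(im,190,80,190,190,4,'pics/s11.png')
crop(im,268,225,50,40,16,'pics/s11z.png')
im=cv2.imread('pics/top0.png');crop(im,300,150,40,36,18,'pics/t0z.png',(100,256))
p=b2w(b,[-.055,0,.13])[0];print(p);plan(p,2.13);plan([.5657,.2955,.13],2.13)
"
```

```text
[0.51249815 0.1682619  0.13      ]
t 12.95 pos [0.5655 0.2957 0.1301] open 0.0295 F [-1.6  0.1 -2. ]
rotvec tool [-0.0001  0.      0.0084] shift now-axes cm [-7.890e+00 -1.132e+01  1.000e-02] shift after-rot cm [-7.990e+00 -1.125e+01  1.000e-02]
t 12.95 pos [0.5655 0.2957 0.1301] open 0.0295 F [-1.6  0.1 -2. ]
rotvec tool [-0.0001  0.      0.0084] shift now-axes cm [-0.02  0.01  0.01] shift after-rot cm [-0.02  0.01  0.01]
```

View pics/s11.png

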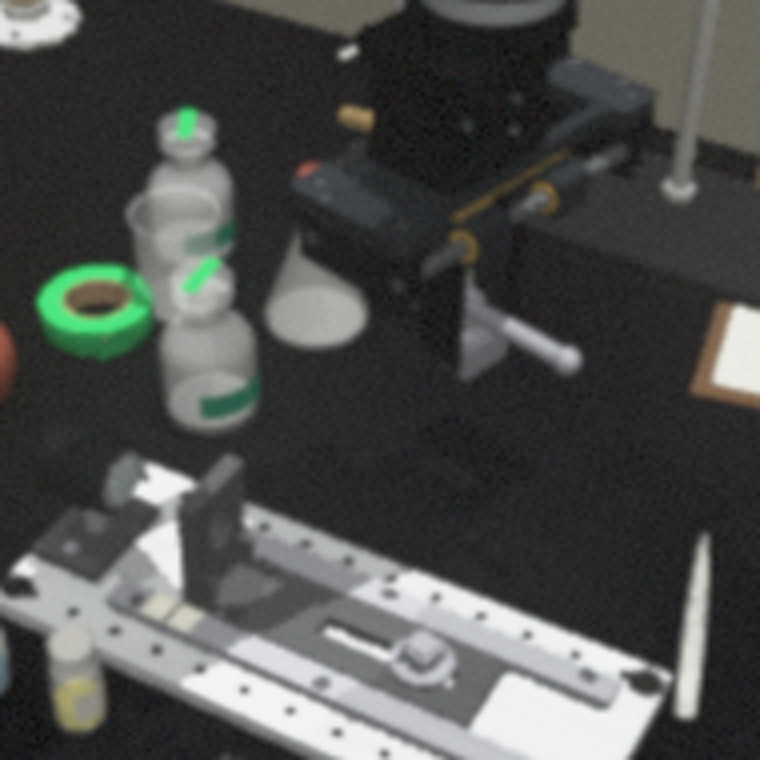

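View pics/s11z.png

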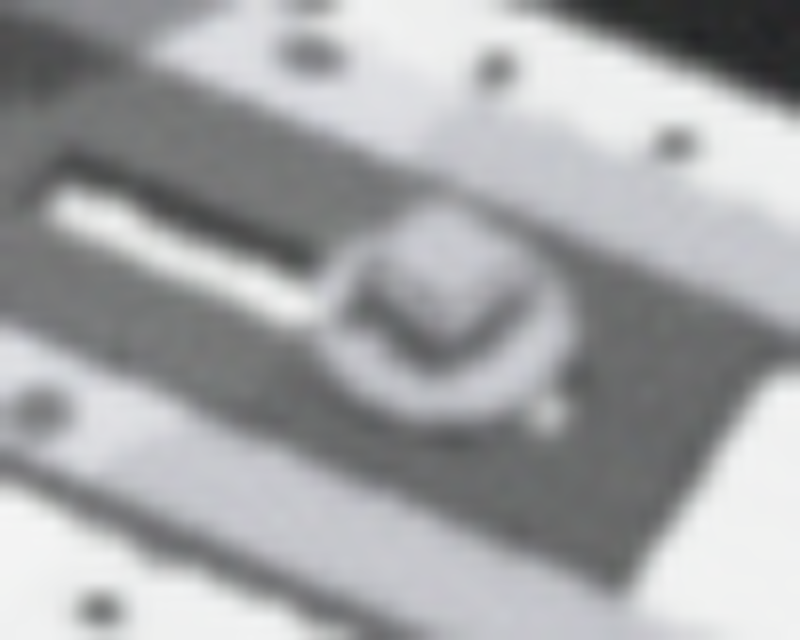

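View pics/t0z.png

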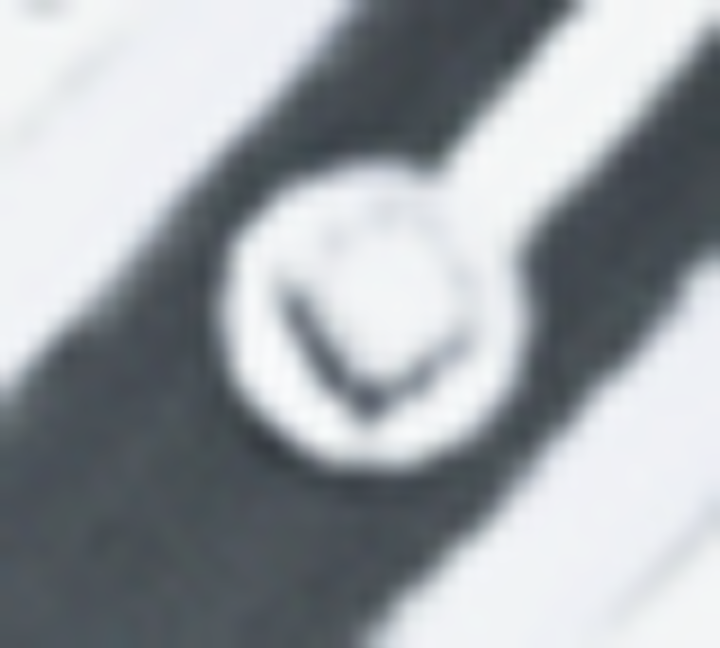

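```bash
python3 -c "
from meas import *
pt=lambda c:(np.array(c)+.5)/18-.5+[300,150]
ps=lambda c:(np.array(c)+.5)/16-.5+[268,225]
zt=.0242
w=onz('top',pt((375,313)),zt);print('top washer',w,w2b(b,w)*1e3)
w=onz('side',ps((443,320)),zt);print('side washer',w,w2b(b,w)*1e3)
obs={'top':[pt(c) for c in[(282,285),(369,412),(475,332)]],'side':[ps(c) for c in[(352,308),(428,368),(532,298)]]}
# corners visible: find by assigning nearest consistent ordering
for n in obs:
  def f(p):
    c=np.array([[-1,-1],[1,-1],[1,1],[-1,1]])*.008
    R=np.array([[np.cos(p[2]),-np.sin(p[2])],[np.sin(p[2]),np.cos(p[2])]])
    P=np.c_[(c@R.T)+p[:2],np.full(4,zt)];q=proj(n,P)
    r=[]
    for o in obs[n]:
      d=q-o;r+=list(d[np.argmin((d**2).sum(1))])
    return np.array(r)
  for y0 in(2.13,1.9,2.4):
    s=least_squares(f,[.5125,.1683,y0]);print(n,s.x.round(4),s.cost.round(2),(w2b(b,[*s.x[:2],0])*1e3).round(1))
"
```

```text
top washer [0.51214983 0.16874293 0.0242    ] [[-54.41711728  -0.11384535  24.2       ]]
side washer [0.51129922 0.16841267 0.0242    ] [[-54.02083112   0.70808595  24.2       ]]
top [0.5127 0.168  2.1309] 0.51 [[-55.3   0.1   0. ]]
top [0.5127 0.168  2.1309] 0.51 [[-55.3   0.1   0. ]]
top [0.5127 0.168  2.1309] 0.51 [[-55.3   0.1   0. ]]
side [0.5114 0.1716 2.1055] 0.78 [[-51.9  -1.6   0. ]]
side [0.5114 0.1716 2.1055] 0.78 [[-51.9  -1.6   0. ]]
side [0.5114 0.1716 2.1055] 0.78 [[-51.9  -1.6   0. ]]
```

Emit:
move_arm(series=[[-1,-1.4,0,0,0,0],[-1.8,-2.6,0,0,0,0],[-1.8,-2.6,0,0,0,0],[-1.8,-2.6,0,0,0,0],[-1.0,-1.4,0,0,0,0],[-0.5,-0.7,0,0,0,0],[0,0,1.5,0,0,0],[0,0,1.5,0,0,0],[0,0,1,0,0,0],[0,0,0,0,0,0],[0,0,0,0,0,0],[0,0,0,0,0,0]])

```text
time_s: 13.95
position: [0.5124, 0.1693, 0.0903]
eef_rot: [0.0, 0.485, 0.875, 0.0]
force: [-0.6, -0.6, -0.9]
opening: 0.0298
```

```bash
python3 -c "
from meas import *
for i in range(3):
  plan([.5123,.1685,.072],2.12);im=snapshot('side')
crop(im,225,170,130,100,6,'pics/s12.png')
"
```

```text
t 13.95 pos [0.5124 0.1693 0.0903] open 0.0298 F [-0.6 -0.6 -0.9]
rotvec tool [0.0008 0.0002 0.0099] shift now-axes cm [-0.06 -0.05  1.83] shift after-rot cm [-0.06 -0.05  1.83]
t 14.0 pos [0.5126 0.1693 0.0906] open 0.0299 F [ 0.1 -0.1 -1.3]
rotvec tool [0.0015 0.0004 0.0098] shift now-axes cm [-0.05 -0.07  1.86] shift after-rot cm [-0.05 -0.06  1.86]
t 14.05 pos [0.5126 0.1693 0.0907] open 0.0298 F [-0.6  0.1 -1.7]
rotvec tool [0.0017 0.0005 0.0099] shift now-axes cm [-0.05 -0.07  1.87] shift after-rot cm [-0.05 -0.07  1.87]
```

View pics/s12.png

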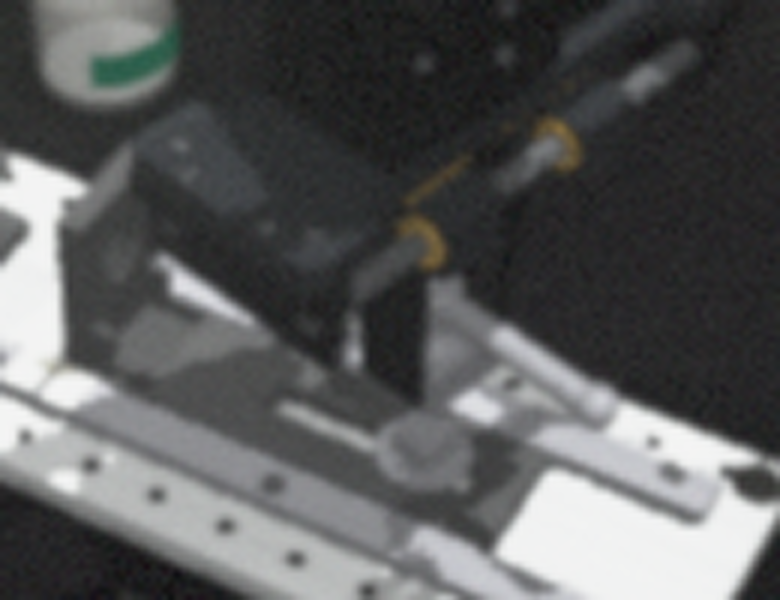

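Emit:
move_arm(series=[[-0.05,-0.06,1.0,0,0,0],[0,0,0.8,0,0,0],[0,0,0.2,0,0,0],[0,0,0,0,0,0],[0,0,0,0,0,0],[0,0,0,0,0,0]])

```text
time_s: 14.6
position: [0.5117, 0.1681, 0.0697]
eef_rot: [0.0, 0.485, 0.875, 0.0]
force: [0.0, -0.1, -1.4]
opening: 0.0297
```

```bash
python3 -c "
from meas import *
plan([.5123,.1685,.054],2.12);im=snapshot('side')
crop(im,245,190,90,70,8,'pics/s13.png')
"
```

```text
t 14.6 pos [0.5117 0.1681 0.0697] open 0.0297 F [ 0.  -0.1 -1.4]
rotvec tool [ 0.0001 -0.      0.0098] shift now-axes cm [-0.    0.07  1.57] shift after-rot cm [-0.    0.07  1.57]
```

View pics/s13.png

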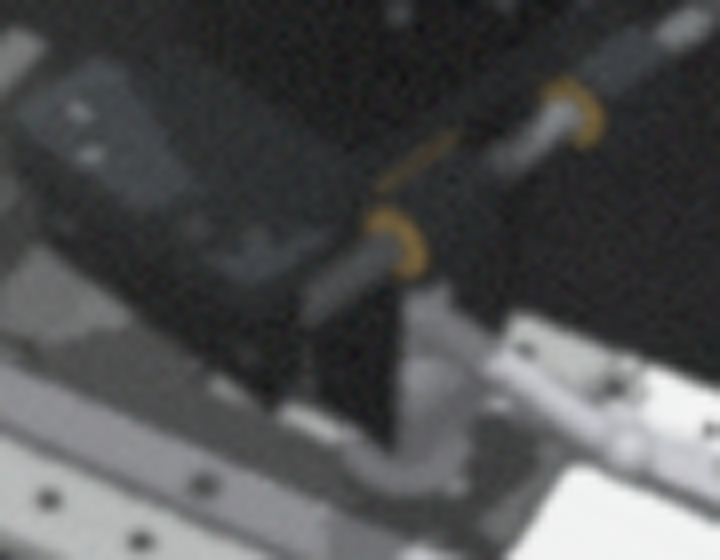

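Emit:
move_arm(series=[[0,0.05,0.2,0,0,0],[0,0,0.2,0,0,0],[0,0,0.2,0,0,0],[0,0,0.1,0,0,0],[0,0,0,0,0,0],[0,0,0,0,0,0]])

```text
time_s: 15.15
position: [0.512, 0.1683, 0.0626]
eef_rot: [-0.0, 0.485, 0.875, -0.0]
force: [0.7, 0.9, -2.1]
opening: 0.0298
```

Emit:
move_arm(series=[[0,0,0.2,0,0,0],[0,0,0.1,0,0,0],[0,0,0,0,0,0],[0,0,0,0,0,0]])

```text
time_s: 15.48
position: [0.5119, 0.1684, 0.0596]
eef_rot: [-0.0, 0.485, 0.875, -0.0]
force: [0.2, -0.3, -1.6]
opening: 0.03
```

Emit:
move_arm(series=[[0,0,0.15,0,0,0],[0,0,0.15,0,0,0],[0,0,0.1,0,0,0],[0,0,0,0,0,0],[0,0,0,0,0,0]])

```text
time_s: 15.9
position: [0.5119, 0.1683, 0.0555]
eef_rot: [-0.0, 0.485, 0.875, -0.0]
force: [-0.0, 0.5, -2.4]
opening: 0.0303
```

Emit:
move_arm(series=[[0,0,0.1,0,0,0],[0,0,0.05,0,0,0],[0,0,0,0,0,0],[0,0,0,0,0,0]])

```text
time_s: 16.23
position: [0.512, 0.1684, 0.0541]
eef_rot: [-0.0, 0.485, 0.875, 0.0]
force: [-1.0, -0.1, -2.1]
opening: 0.0297
```

Emit:
move_arm(series=[[0,0,0.1,0,0,0],[0,0,0,0,0,0],[0,0,0,0,0,0]])

```text
time_s: 16.48
position: [0.5121, 0.1684, 0.0536]
eef_rot: [0.0, 0.485, 0.875, 0.0]
force: [-1.5, -0.8, 2.0]
opening: 0.0299
```

```bash
python3 -c "
from meas import *
s=state();print(s['force'],s['position']);im=snapshot('side')
crop(im,245,190,90,70,8,'pics/s14.png')
"
```

```text
[-1.50907914 -0.84125733  2.01325637] [0.51210491 0.16838563 0.05358529]
```

View pics/s14.png

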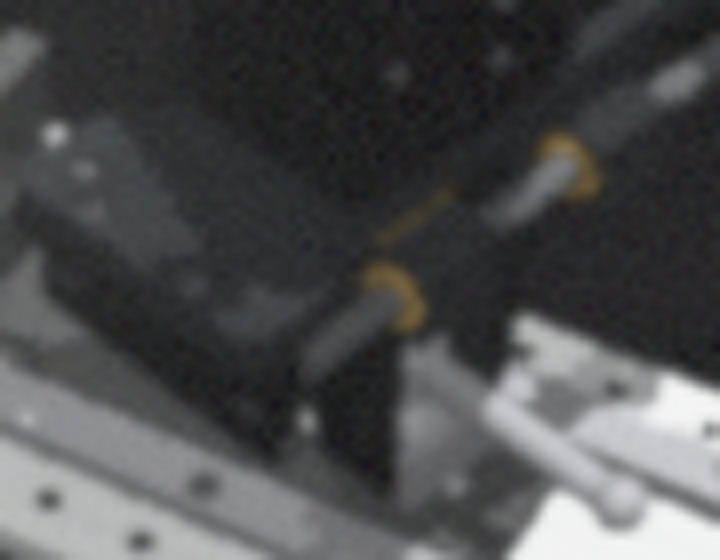

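Emit:
move_arm(series=[[0,0,0,0,0,0],[0,0,0,0,0,0],[0,0,0,0,0,0],[0,0,0,0,0,0],[0,0,-1,0,0,0],[0,0,-2.5,0,0,0],[0,0,-3,0,0,0],[0,0,-3,0,0,0],[0,0,-1.5,0,0,0],[0,0,0,0,0,0],[0,0,0,0,0,0]], claw=5)

```text
time_s: 17.45
position: [0.5126, 0.1685, 0.1645]
eef_rot: [0.001, 0.485, 0.875, 0.001]
force: [-0.2, -0.1, -0.5]
opening: 0.0499
```

```bash
python3 -c "
from meas import *
meas('15')
im=snapshot('side');cv2.imwrite('pics/sf15.png',im);crop(im,190,120,190,150,4,'pics/s15.png')
im=snapshot('top');cv2.imwrite('pics/tf15.png',im);crop(im,200,90,200,190,3,'pics/t15.png')
"
```

```text
[[-53.84   1.34 161.07]] [-0.2 -0.3 -0. ] 0.0502
24 65.3 141.0; 26 66.9 157.0; 28 67.3 172.0; 30 67.2 191.0; 32 67.1 207.0; 34 67.2 211.0; 36 67.3 207.0; 38 66.8 194.0; 
0.022 67.7 3.59; 0.026 67.4 4.04; 0.03 67.1 3.71; 0.04 66.5 3.97; 0.05 66.2 4.4;
```

View pics/s15.png

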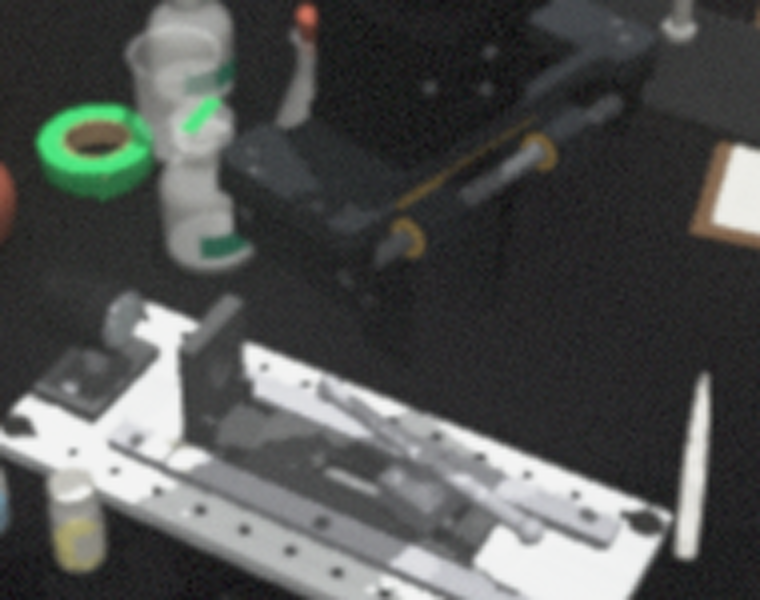

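View pics/t15.png

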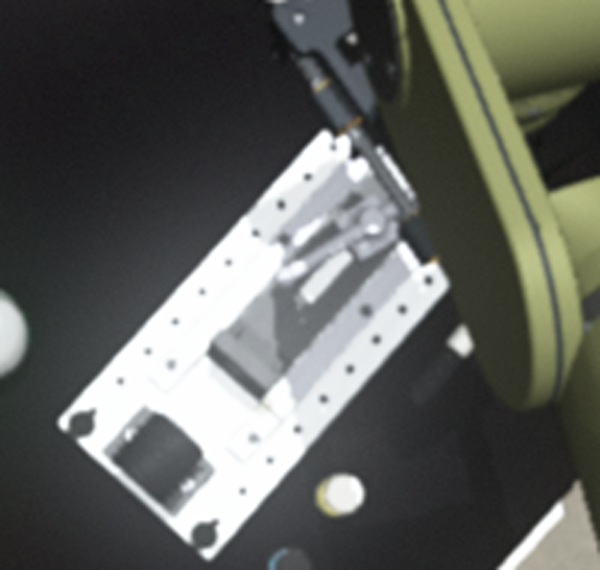

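```bash
python3 -c "
from meas import *
im=cv2.imread('pics/tf15.png').astype(np.float32)
g,xs,ys=rect('top',im,b,45,105,-30,45,.02,.1);cv2.imwrite('pics/t15r.png',g);crop(im,265,190,45,55,11,'pics/t15z.png',(60,256))
for z in(.012,):
    g,xs,ys=rect('top',im,b,55,75,-24,26,z,.1);g=g.mean(2)
    for y in range(-20,25,4):
        p=g[int((y+23)*10):int((y+25)*10)].mean(0)
        m=p.copy();lo=p[(xs>58)&(xs<65)].min();h=lo+(252-lo)*.5
        i0=int(np.argmin(np.where(xs<66,p,999)));print(y,lo.round(),xs[i0+np.argmax(p[i0:]>h)].round(1))
g,xs,ys=rect('top',im,b,55,80,24,40,.02,.1)
for y in range(25,39,2):
  p=g[(y-24)*10-5:(y-24)*10+5,:,0].mean(0);m=(xs>63)&(xs<70);print(y,xs[m][p[m].argmin()].round(1),p[m].min().round(1),p[m].max().round(1))
# key bar
o=np.array([200,90]);pp=lambda c:(np.array(c)+.5)/3-.5+o
for c in[(288,270),(372,222)]: print(onz('top',pp(c),.054),w2b(b,onz('top',pp(c),.054))*1e3)
"
```

```text
-20 91.0 65.7
-16 93.0 66.2
-12 96.0 66.4
-8 101.0 66.1
-4 105.0 66.3
0 105.0 66.4
4 100.0 66.3
8 97.0 66.3
12 95.0 66.3
16 95.0 66.0
20 107.0 66.1
24 201.0 68.0
25 66.4 206.6 237.6
27 66.1 207.0 242.5
29 66.1 215.2 247.8
31 66.1 235.1 254.2
33 66.3 243.0 254.8
35 66.5 243.8 254.2
37 66.7 244.3 254.0
[0.48310178 0.21841064 0.054     ] [[  0.71214186 -16.58913867  54.        ]]
[0.51146706 0.16707838 0.054     ] [[-55.0541674    1.56873331  54.        ]][ WARN:0@0.661] global loadsave.cpp:1063 imwrite_ Unsupported depth image for selected encoder is fallbacked to CV_8U.
```

View pics/t15z.png

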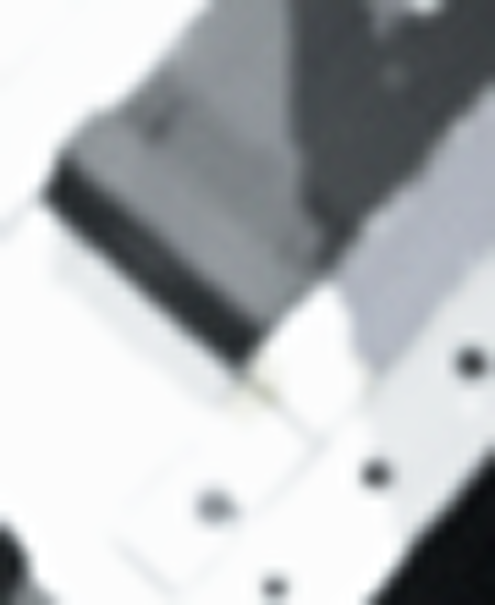

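```bash
python3 -c "
from meas import *
p=np.array([.5121,.1684,.060])+.044*np.array([np.cos(2.11),np.sin(2.11),0]);print(p)
for i in range(2): plan(p,2.11);snapshot('side')
print(state()['q'].round(2))"
```

```text
[0.48950808 0.20615718 0.06      ]
t 17.7 pos [0.5109 0.1681 0.1611] open 0.05 F [ 0.3  0.3 -0.1]
rotvec tool [-0.0033 -0.0011  0.0197] shift now-axes cm [ 4.35  0.24 10.12] shift after-rot cm [ 4.36  0.12 10.11]
t 17.75 pos [0.5111 0.1682 0.1614] open 0.0497 F [-0.7 -0.6 -0. ]
rotvec tool [-0.0029 -0.0011  0.0197] shift now-axes cm [ 4.35  0.22 10.14] shift after-rot cm [ 4.37  0.1  10.14]
[ 0.22 -0.06  1.97  0.    1.23 -0.34]
```

Emit:
move_arm(series=[[1.0,0,0,0,0,0],[1.7,0,0,0,0,0],[1.2,0,1.0,0,0,0],[0.5,0.05,1.5,0,0,0],[0,0,1.8,0,0,0],[0,0,1.5,0,0,0],[0,0,0.8,0,0,0],[0,0,0.4,0,0,0],[0,0,0,0,0,0],[0,0,0,0,0,0],[0,0,0,0,0,0]])

```text
time_s: 18.72
position: [0.4898, 0.2062, 0.0942]
eef_rot: [0.001, 0.485, 0.875, 0.001]
force: [-0.9, -0.7, -0.3]
opening: 0.0501
```

```bash
python3 -c "
from meas import *
p=np.array([.5121,.1684,.060])+.044*np.array([np.cos(2.11),np.sin(2.11),0])
for i in range(2): plan(p,2.11);im=snapshot('side')
crop(im,225,160,130,110,6,'pics/s16.png')"
```

```text
t 18.72 pos [0.4898 0.2062 0.0942] open 0.0501 F [-0.9 -0.7 -0.3]
rotvec tool [0.0018 0.0004 0.0197] shift now-axes cm [ 0.02 -0.03  3.42] shift after-rot cm [ 0.01 -0.03  3.42]
t 18.77 pos [0.4899 0.2062 0.0943] open 0.05 F [-0.4 -0.3 -0.1]
rotvec tool [0.002  0.0005 0.0196] shift now-axes cm [ 0.02 -0.04  3.43] shift after-rot cm [ 0.02 -0.03  3.43]
```

View pics/s16.png

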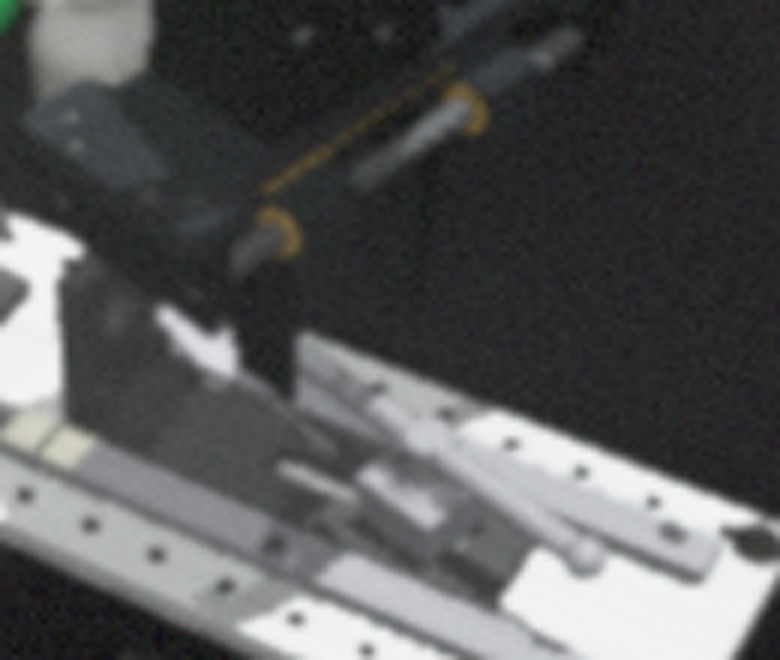

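Emit:
move_arm(series=[[0,-0.03,1,0,0,0],[0,0,1.2,0,0,0],[0,0,0.8,0,0,0],[0,0,0.4,0,0,0],[0,0,0,0,0,0],[0,0,0,0,0,0],[0,0,0,0,0,0]])

```text
time_s: 19.4
position: [0.489, 0.2058, 0.0593]
eef_rot: [0.0, 0.485, 0.875, 0.0]
force: [0.4, -0.4, -0.7]
opening: 0.0499
```

Emit:
move_arm(series=[[0,0,0,0,0,0],[0,0,0,0,0,0],[0,0,0,0,0,0],[0,0,0,0,0,0],[0,0,0,0,0,0],[0,0,0,0,0,0],[0,0,0,0,0,0],[0,0,0,0,0,0],[0,0,0,0,0,0]], claw=0, squeeze=30)

```text
time_s: 20.15
position: [0.4888, 0.2058, 0.0592]
eef_rot: [-0.0, 0.485, 0.875, 0.0]
force: [-0.2, 0.0, 0.4]
opening: 0.0091
```

```bash
python3 -c "
from meas import *
p=np.array([.5121,.1684,.060])+.044*np.array([np.cos(2.11),np.sin(2.11),0])
for i in range(2): plan(p,2.11);im=snapshot('side')
crop(im,225,160,130,110,6,'pics/s17.png')"
```

```text
t 20.15 pos [0.4888 0.2058 0.0592] open 0.0091 F [-0.2  0.   0.4]
rotvec tool [ 0.     -0.      0.0198] shift now-axes cm [-0.    0.08 -0.08] shift after-rot cm [-0.    0.08 -0.08]
t 20.2 pos [0.4888 0.2058 0.0592] open 0.0093 F [-0.2 -0.3  0.5]
rotvec tool [-0.     -0.0001  0.0198] shift now-axes cm [-0.01  0.08 -0.08] shift after-rot cm [-0.    0.08 -0.08]
```

View pics/s17.png

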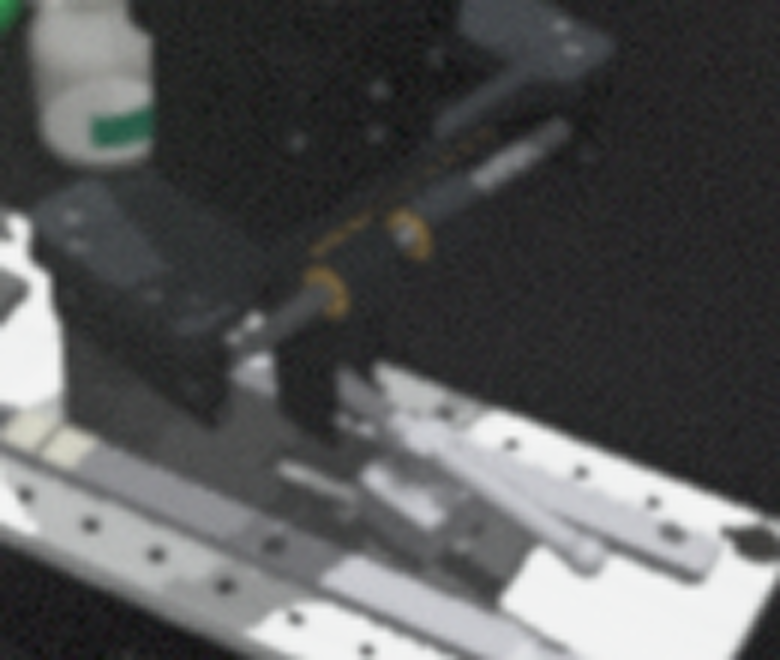

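Emit:
move_arm(series=[[-0.008,0.264,0.007,0,0,0.06],[-0.008,0.264,0.007,0,0,0.06],[-0.008,0.264,0.007,0,0,0.06],[-0.008,0.264,0.007,0,0,0.06],[-0.008,0.264,0.007,0,0,0.06],[-0.008,0.264,0.007,0,0,0.06],[0,0,0,0,0,0]])

```text
time_s: 20.83
position: [0.5029, 0.2125, 0.059]
eef_rot: [-0.001, 0.634, 0.774, -0.0]
force: [-4.3, 3.4, 3.0]
opening: 0.0091
```

```bash
cat >> meas.py <<'E'
def turn():
    s=state();R=Rt(s).as_matrix();c=np.array([.5121,.1684]);d=s['position'][:2]-c
    print('t',round(s['time_s'],2),'r',np.linalg.norm(d).round(4),'pos ang',np.arctan2(d[1],d[0]).round(3),'xang',np.arctan2(R[1,0],R[0,0]).round(3),'z',s['position'][2].round(4),'F tool',(R.T@s['force']).round(1),'T',(R.T@s['ft_torque']).round(2),'open',round(s['opening'],4),'q6',s['q'][5].round(2))
E
python3 -c "
from meas import *
turn()"
```

```text
t 20.83 r 0.0451 pos ang 1.776 xang 1.769 z 0.059 F tool [ 4.2 -3.6 -3. ] T [ 0.41  0.67 -0.28] open 0.0091 q6 0.1
```

Emit:
move_arm(series=[[-0.02,0.264,0.007,0,0,0.06],[-0.02,0.264,0.007,0,0,0.06],[-0.02,0.264,0.007,0,0,0.06],[-0.02,0.264,0.007,0,0,0.06],[-0.01,0.264,0.007,0,0,0.06],[-0.01,0.264,0.007,0,0,0.06],[-0.01,0.264,0.007,0,0,0.06],[-0.01,0.264,0.007,0,0,0.06],[0,0,0,0,0,0]])

```text
time_s: 21.58
position: [0.524, 0.2117, 0.0586]
eef_rot: [-0.002, 0.8, 0.601, 0.0]
force: [-4.1, 5.6, 3.6]
opening: 0.0091
```

```bash
python3 -c "
from meas import *
turn();im=snapshot('side');crop(im,190,140,190,130,4,'pics/s18.png')"
```

```text
t 21.58 r 0.045 pos ang 1.302 xang 1.288 z 0.0586 F tool [ 4.2 -5.5 -3.5] T [ 0.8   0.79 -0.17] open 0.0091 q6 0.57
```

View pics/s18.png

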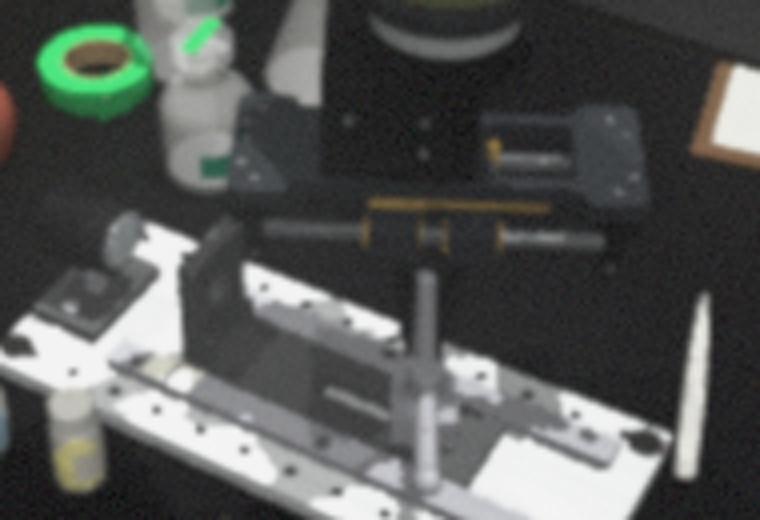

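Emit:
move_arm(series=[[-0.01,0.264,0.007,0,0,0.06],[-0.01,0.264,0.007,0,0,0.06],[-0.01,0.264,0.007,0,0,0.06],[-0.01,0.264,0.007,0,0,0.06],[-0.01,0.264,0.007,0,0,0.06],[-0.01,0.264,0.007,0,0,0.06],[-0.01,0.264,0.007,0,0,0.06],[-0.01,0.264,0.007,0,0,0.06],[-0.01,0.264,0.007,0,0,0.06],[0,0,0,0,0,0]])

```text
time_s: 22.47
position: [0.5442, 0.1995, 0.0582]
eef_rot: [-0.002, 0.931, 0.365, 0.0]
force: [-3.7, 7.6, 3.5]
opening: 0.0095
```

```bash
python3 -c "
from meas import *
turn()"
```

```text
t 22.47 r 0.0447 pos ang 0.769 xang 0.748 z 0.0582 F tool [ 2.5 -8.1 -3.4] T [ 1.17  0.38 -0.07] open 0.0095 q6 1.08
```

Emit:
move_arm(series=[[-0.01,0.264,0.007,0,0,0.06],[-0.01,0.264,0.007,0,0,0.06],[-0.01,0.264,0.007,0,0,0.06],[-0.01,0.264,0.007,0,0,0.06],[-0.01,0.264,0.007,0,0,0.06],[-0.01,0.264,0.007,0,0,0.06],[-0.01,0.264,0.007,0,0,0.06],[-0.01,0.264,0.007,0,0,0.06],[0,0,0,0,0,0]])

```text
time_s: 23.22
position: [0.5546, 0.1812, 0.0579]
eef_rot: [-0.002, 0.991, 0.134, 0.0]
force: [-2.4, 6.9, 3.7]
opening: 0.0091
```

```bash
python3 -c "
from meas import *
turn();im=snapshot('side');crop(im,190,140,190,130,4,'pics/s19.png');meas('19')"
```

```text
t 23.22 r 0.0444 pos ang 0.293 xang 0.268 z 0.0579 F tool [-0.5 -7.3 -3.6] T [ 1.23 -0.15 -0.07] open 0.0091 q6 1.52
[[-76.83 -38.19  57.88]] [-1.8  6.8  3.2] 0.0092
24 65.8 141.0; 26 66.9 161.0; 28 67.3 176.0; 30 67.2 193.0; 32 67.0 210.0; 34 67.2 213.0; 36 67.1 210.0; 38 67.1 198.0; 
0.022 67.7 3.55; 0.026 67.4 4.04; 0.03 67.0 3.75; 0.04 66.5 4.01; 0.05 66.2 4.37;
```

View pics/s19.png

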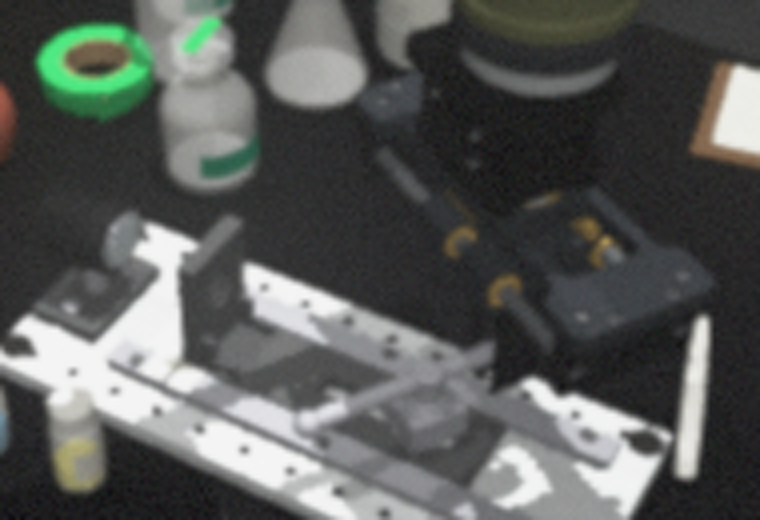

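Emit:
move_arm(series=[[-0.005,0.176,0.005,0,0,0.04],[-0.005,0.176,0.005,0,0,0.04],[-0.005,0.176,0.005,0,0,0.04],[0,0,0,0,0,0]])

```text
time_s: 23.75
position: [0.5557, 0.1762, 0.0578]
eef_rot: [-0.002, 0.997, 0.074, 0.0]
force: [-2.6, 7.6, 3.6]
opening: 0.0091
```

```bash
python3 -c "
from meas import *
turn()"
```

```text
t 23.75 r 0.0443 pos ang 0.177 xang 0.149 z 0.0578 F tool [-1.4 -7.9 -3.6] T [ 1.37 -0.26 -0.08] open 0.0091 q6 1.63
```

Emit:
move_arm(series=[[0,0,0,0,0,0],[0,0,0,0,0,0],[0,0,0,0,0,0],[0,0,0,0,0,0],[0,0,0,0,0,0],[0,0,-1,0,0,0],[0,0,-2.5,0,0,0],[0,0,-3,0,0,0],[0,0,-3,0,0,0],[0,0,-3,0,0,0],[0,0,-2,0,0,0]], claw=4)

```text
time_s: 24.67
position: [0.5566, 0.1742, 0.2063]
eef_rot: [-0.0, 0.997, 0.075, 0.002]
force: [0.7, -0.6, -0.0]
opening: 0.0399
```

Emit:
move_arm(series=[[-2,2,0,0,0,0],[-3,2,0,0,0,0],[-3,2,0,0,0,0],[-3,2,0,0,0,0],[-2,2,0,0,0,0],[0,3,0,0,0,0],[0,3,0,0,0,0],[0,3,0,0,0,0],[0,2,0,0,0,0],[0,0,0,0,0,0],[0,0,0,0,0,0]])

```text
time_s: 25.58
position: [0.4582, -0.0536, 0.2024]
eef_rot: [-0.0, 0.997, 0.074, 0.0]
force: [-1.1, 0.3, 0.1]
opening: 0.0403
```

```bash
python3 -c "
from meas import *
meas('20')
im=snapshot('side');cv2.imwrite('pics/sf20.png',im);crop(im,180,130,190,150,4,'pics/s20.png')
im=snapshot('top');cv2.imwrite('pics/tf20.png',im);crop(im,200,90,200,190,3,'pics/t20.png')
"
```

```text
[[-165.65  198.15  201.98]] [0.2 0.2 0.6] 0.0398
24 65.8 141.0; 26 66.9 159.0; 28 67.3 173.0; 30 67.2 191.0; 32 67.1 206.0; 34 67.1 210.0; 36 67.3 208.0; 38 67.1 195.0; 
0.022 67.7 3.57; 0.026 67.4 4.0; 0.03 66.8 3.79; 0.04 66.5 3.97; 0.05 66.2 4.37;
```

View pics/s20.png

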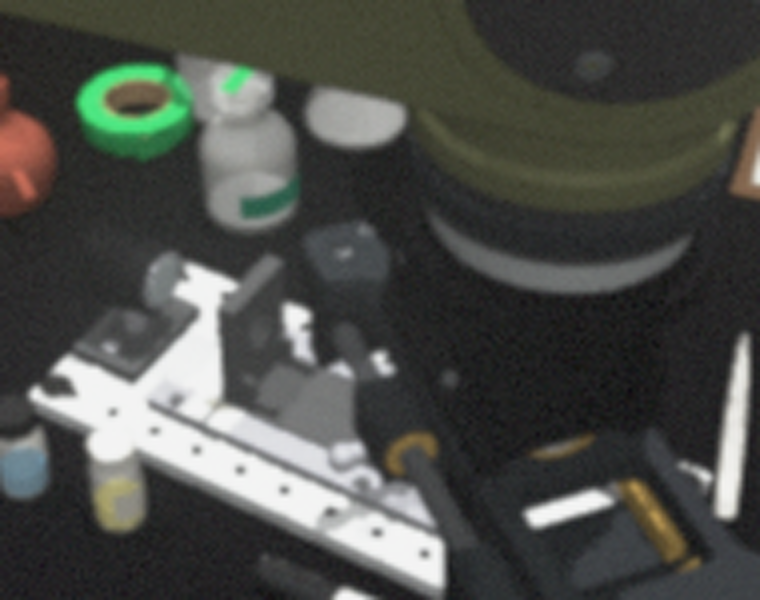

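View pics/t20.png

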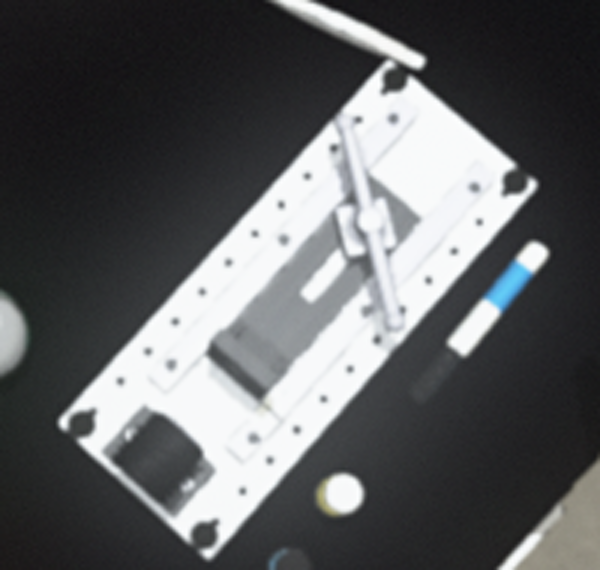

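```bash
python3 -c "
from meas import *
o=np.array([200,90]);pp=lambda c:(np.array(c)+.5)/3-.5+o
w=[onz('top',pp(c),.052) for c in[(396,325),(342,118)]];d=w[1]-w[0];print(np.arctan2(d[1],d[0]),np.linalg.norm(d),sum(w)/2)
im=cv2.imread('pics/tf20.png').astype(np.float32);crop(im,265,190,45,55,11,'pics/t20z.png',(60,256))
g,xs,ys=rect('top',im,b,55,75,-24,26,.012,.1);g=g.mean(2)
for y in range(-20,21,8):
  p=g[int((y+23)*10):int((y+25)*10)].mean(0);lo=p[(xs>58)&(xs<65)].min();i0=int(np.argmin(np.where(xs<66,p,999)));print(y,lo.round(),[xs[i0+np.argmax(p[i0:]>lo+(252-lo)*k)].round(1) for k in(.3,.5,.7)])
"
```

```text
0.20690567161049292 0.13051521561171942 [0.51307213 0.16871948 0.052     ]
-20 74.0 [np.float64(65.3), np.float64(66.2), np.float64(66.9)]
-12 78.0 [np.float64(66.0), np.float64(67.0), np.float64(68.3)]
-4 85.0 [np.float64(65.9), np.float64(66.8), np.float64(67.9)]
4 84.0 [np.float64(66.0), np.float64(66.9), np.float64(68.1)]
12 80.0 [np.float64(65.8), np.float64(66.8), np.float64(68.0)]
20 90.0 [np.float64(65.7), np.float64(66.7), np.float64(68.0)]
```

View pics/t20z.png

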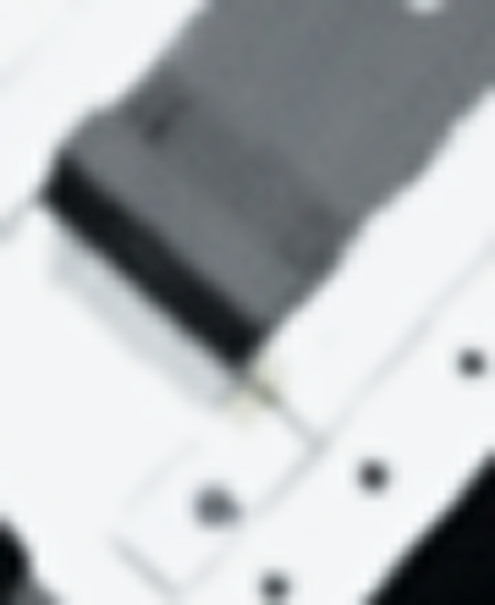

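```bash
python3 -c "
from cell import *
print(sign_off())"
```

```text
the job is handed in; nothing more can be done
None
```

The bracket is at the mark, the screw is turned tight as far as I can tell, and the key is left standing on it. I handed the job in at about 26 s, with the arm clear of everything.

- **Bracket:** I gripped the plate at its top, slid it about 40 mm towards the lamp and let go.
- **Key:** I lifted it by its socket, seated it on the screw head (contact felt at the expected height) and released it. I then took it by one arm, 44 mm out, and turned it about 1.97 rad clockwise. The bracket did not move while I turned.

**Last checks:**
- **Alignment:** The front face is on the line to within about 1 mm. The cameras disagree slightly: the side view gives +0.3 mm, or up to +0.8 mm if the bracket sits off-centre between its strips. The top view reads from 0.7 mm short to 0.6 mm past the line.
- **Clamping:** I estimate the screw at about 2.05 rad, against 1.75 rad for firmly tight. That is worked out from the key's angle and its free play, not measured directly. I felt no clear rise in turning torque; it stayed near 0.4 N m.
- **Bystanders:** Both vials and the bottle are still standing.

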